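# Tidy the cooking corner of the kitchen island

### The job

Tidy this corner of the worktop. Stand the two cooking utensils handle-down in the white caddy, the steel turner in its tallest compartment and the wooden spoon in its lowest, each resting on the compartment's bottom; and set the stray canister down gently and upright in the gap on the little shelf, in line with the other two. Leave the brush in the caddy, the other canisters and the pepper mill where they are, and tip nothing over.

Things in the scene. Friction and masses are not known exactly. Their poses are not given: they have to be found in the camera images.
- turner: slotted kitchen turner lying flat: square wooden handle 190 long, 16 x 16 mm, and a flat steel head 62 long, 60 wide, 6 thick; 266 mm overall, about 100 g. Origin on the underside near its balance point; x runs along it towards the head (handle from x = -140 to +50 mm, steel neck and head from +47 to +126 mm), y across, z up as it lies (handle axis at z = 8 mm)
- turner_tail (a point): centre of the end face of the turner's handle
- spoon: wooden spoon lying flat: square handle 175 long, 16 x 16 mm, and a round bowl 48 mm across, 15 thick; 220 mm overall, about 70 g. Origin on the underside near its balance point; x runs along it towards the bowl (handle from x = -120 to +55 mm, bowl centred at +76 mm), y across, z up as it lies (handle axis at z = 8 mm)
- spoon_tail (a point): centre of the end face of the spoon's handle
- caddy: fixed white ceramic utensil caddy: three square compartments in a row along its y axis, 54 mm apart, each 40 x 40 mm inside with 6 mm walls and a 5 mm floor, outside 52 x 162 mm; the rims step up along +y: 90, 105 and 130 mm above the worktop. Origin under the middle compartment, z up
- tall_cell (a point): centre of the floor of the tallest compartment (rim 125 mm above this point); axes as the caddy's
- middle_cell (a point): centre of the floor of the middle compartment (rim 100 mm above this point), where the brush stands
- low_cell (a point): centre of the floor of the lowest compartment (rim 85 mm above this point); axes as the caddy's
- brush: pastry brush standing bristles-up in the middle compartment, 140 mm long, handle 14 x 14 mm, head 28 mm wide; origin at the lower end of its handle, z along it to the bristles
- shelf: fixed low wooden shelf board on two feet, 95 (x) x 215 (y) mm, top at 45 mm; the row of canisters runs along its y axis. Origin under its middle, on the worktop
- gap (a point): middle of the gap in the row, on top of the shelf board, where the middle canister belongs; axes as the shelf's
- canister: stray round canister, white ceramic with a wooden lid, standing on the worktop between the utensils: 56 mm diameter, 105 mm high, about 0.3 kg. Origin at the centre of its underside, z up
- canister_left: canister like it, standing on the shelf about 66 mm from the gap's middle, at the +y end; origin at the centre of its underside
- canister_right: canister like it, standing on the shelf about 66 mm from the gap's middle, at the -y end; origin at the centre of its underside
- mill: dark wooden pepper mill standing on the worktop, 50 mm diameter, 125 mm high; origin at the centre of its underside
Not all that is in view belongs to the job. What is shaped like the spoon but red or yellow is not meant. What is shaped like the canister but green is not meant.

How it is judged:
At the end, for the whole second after the job is handed in: Handle ends of turner and spoon on the floor of the tallest and the lowest compartment (within 22 mm of its axis, under 18 mm up), brush still in the middle one; canister upright on the shelf within 12 mm of the gap's middle each way; other canisters and mill upright; all at rest (x of turner_tail in the frame of tall_cell between -0.022 and 0.022 m and y of turner_tail in the frame of tall_cell between -0.022 and 0.022 m and z of turner_tail in the frame of tall_cell between -0.01 and 0.018 m and x of spoon_tail in the frame of low_cell between -0.022 and 0.022 m and y of spoon_tail in the frame of low_cell between -0.022 and 0.022 m and z of spoon_tail in the frame of low_cell between -0.01 and 0.018 m and x of brush in the frame of middle_cell between -0.022 and 0.022 m and y of brush in the frame of middle_cell between -0.022 and 0.022 m and z of brush in the frame of middle_cell between -0.01 and 0.018 m and x of canister in the frame of gap between -0.012 and 0.012 m and y of canister in the frame of gap between -0.012 and 0.012 m and z of canister in the frame of gap between -0.005 and 0.005 m and angle between canister's own z axis and vertical below 0.08 rad and linear speed of each of turner, spoon, canister below 0.03 m/s and angle between each of canister_left, canister_right, mill's own z axis and vertical below 0.15 rad); the robot touches nothing.
It fails at once if the stray canister is tipped by more than 0.6 rad (angle between canister's own z axis and vertical above 0.6 rad).
It fails at once if the canister strikes the shelf with more than 100 N (contact force between canister and shelf above 100 N).
It fails at once if a canister of the row is pushed more than 20 mm away (distance of any of canister_left, canister_right from where it was at the start of the episode above 0.02 m).
It fails at once if the pepper mill is moved more than 30 mm (distance of mill from where it was at the start of the episode above 0.03 m).
It fails at once if the brush is lifted out of the caddy (z of brush in the frame of middle_cell above 0.06 m).
It also fails if it takes over 70 s, if anything falls off the work surface, if the arm or the gripper's body presses on something with over 40 N, if the wrist force passes 120 N, or if a joint passes its speed limit or range.

### The arm

A 6-joint arm with a two-finger parallel gripper is mounted at the origin on the work surface. World frame = base frame: x ahead of the robot, y to its left, z up, the work surface at z = 0. Lengths are in m, angles in rad, forces in N, time in s.
With the tool pointing down it reaches from about 0.275 to 0.725 m from the base axis. Payload 5.6 kg.
Tool frame: the origin (TCP) lies at the very end of the fingers, on their centre line; the grasp point (between the pads) lies 19 mm behind it (pinch_z is the distance from the TCP to the grasp point, in m); z points along the fingers, y is the line along which they close (so a half turn about z gives the same grasp; the last joint's range is limited). The gripper opens to 85 mm and grips with 20 to 120 N. Pads are 22 mm wide; open, the fingers measure 114 mm over their backs; the gripper's body (76 mm by 85 mm) begins 54 mm behind the grasp point. The pads swing forward as they close: fully open they stand 13 mm farther back than shut.
Start: joints at [-0.839, 0.255, 0.108, 0, -1.424, -0.285], TCP at [0.238, -0.496, 0.231] pointing down, gripper open.
Joint ranges: [-2.95, 2.95], [-1.21, 1.97], [-1.09, 1.5], [-2.87, 1.71], [-2.94, -0.07], [-3.05, 3.05]. Speed limits (rad/s): [2.57, 2.57, 3.14, 3.14, 3.14, 3.14].

### API

Orientations are given as a rotation vector (axis times angle).
In Python, from rig import * gives the robot as it stands. The module is installed in compiled form; this text tells all that it offers.
- The arm moves only by the tool step_arm, never from a script. Its argument "increments" is a list of rows, each an object with "offset": the shift along the tool's x, y, z in mm, a list of three; "rotation": the turn, a rotation vector about the tool's x, y, z in degrees, a list of three. A call has 1 to 12 rows; each row shifts and turns the commanded pose from where the row before left it, along the tool's axes as they then stand; what a row does not reach is not made up. A row lasts 1/10 s, in which the tool goes at most 50 mm and 8.59 degrees, less where a joint would pass 70% of its speed; a pose out of reach is approached as far as the arm can. A call is refused whole if a number of a shift passes 50 or a number of a turn 8.59, either way. A call with a gripper value outside its range is refused whole. "fingers" is the opening, from 0 (shut) to 1 (fully open), set as the call begins (left out, the last holds). The fingers move at their own pace and stop on an object; the grip force is fixed at half the most. Time passes only in rows, so rows that do not move let the fingers close. It gives the time, the measured TCP pose, the force, the opening and the grip force at its end, in the units of the state.
- observe(): the state, without advancing time (a new reading comes with each control period).
- snapshot(name): name is "scene" or "top" or "wrist"; returns a dict with "img" (384x512x3 uint8, red, green, blue), "fov_y" (degrees; the focal length in pixels is half the picture's height over the tangent of half this angle, whatever the lens; pixels are square), "cx", "cy" (the principal point, pixels), "rvec" (rotation vector, rad) and "tvec" (3), from world to camera coordinates, as OpenCV has them; the wrist camera has in their place "mount" (4x4, takes a point from camera to tool coordinates, whose origin is the TCP and whose axes are the flange's). Camera axes: x right, y down, z forward; pixel columns grow to the right and rows downward; lengths in m; the calibration is good to about 2 mm. A picture is of the moment at which its call begins: read the wrist's pose just before it. There is no depth.
- sign_off(): hands the job in; it is judged then, once.
Trained networks look in a picture, given as the dict that the camera call returned (one of the last four; its "shot" number tells which), for a name from the list of things; names that differ only in an ending like _2 or _b are one class to them, and where a whole thing is asked for, a point or a joint stands for the part that bears it (a point fixed in the world has none). Each returns a list of dicts, best first, with "conf" (0 to 1); they miss things now and then, are a little off and sometimes report something else, mostly with a low value. They report only what shows in the picture. A call takes as long as a camera call. They do not tell look-alikes from the thing itself.
- masks_of(target, picture): "pixels" (384x512 bool, what is visible of it) and "point" ([row, column] in pixels, amid what is visible of it).
The state is a dict: "clock": time; "joint_positions": joint angles; "qd": joint speeds; "tau": joint torques, N m; "eef_pos": TCP position; "orientation": TCP orientation; "force": force on the tool from outside, world axes, zero at the start; "ft_torque": the same for the moment, N m; "finger_gap": finger opening in m; "gripper_force": force on a finger pad.
Only numpy, scipy, OpenCV 4.12 (cv2) and the standard library are available. Lean on these libraries where they do the work, as an engineer would, in place of code of your own. Each camera call takes 0.05 s, during which the arm holds its last target. There are 200 camera calls.

## Working session

There is one attempt and no reset: what is moved stays moved. The work goes in short steps, Python scripts to look and compute and a tool call to move; the robot and the scene stay as the last step left them, time stands still between calls to the robot, and variables do not carry over. Pictures are saved under pics/ and viewed, at most 10 in all, crops included, and the job is handed in when it is done.

Besides the shell and the picture viewer there is one more tool, called after "Emit:" as a command line: name --argument value ..., lists and objects as JSON in quotes. step_arm: Moves the arm, as the interface text tells. Its arguments: {"type":"object","properties":{"increments":{"type":"array","items":{"type":"object","properties":{"offset":{"type":"array","items":{"type":"number"}},"rotation":{"type":"array","items":{"type":"number"}}}}},"fingers":{"type":"number"}},"required":["increments"]}

```bash
mkdir -p pics; cat > h.py <<'E'
from rig import *
import numpy as np, cv2
from scipy.spatial.transform import Rotation as R
def cam(p):
    f=192/np.tan(np.radians(p["fov_y"])/2)
    K=np.array([[f,0,p["cx"]],[0,f,p["cy"]],[0,0,1]])
    if "mount" in p:
        s=p["st"]; T=np.eye(4);T[:3,:3]=R.from_rotvec(s["orientation"]).as_matrix();T[:3,3]=s["eef_pos"]
        C=np.linalg.inv(T@np.array(p["mount"]))
        return K,C[:3,:3],C[:3,3]
    return K,R.from_rotvec(np.ravel(p["rvec"])).as_matrix(),np.ravel(p["tvec"])
def shot(n):
    s=observe(); p=snapshot(n); p["st"]=s; return p
def ray(p,uv,z):
    K,Rm,t=cam(p); uv=np.atleast_2d(uv).astype(float)
    d=(np.c_[uv,np.ones(len(uv))]@np.linalg.inv(K).T)@Rm
    c=-Rm.T@t
    return c+d*((z-c[2])/d[:,2])[:,None]
def proj(p,X):
    K,Rm,t=cam(p); q=(np.atleast_2d(X)@Rm.T+t)@K.T
    return q[:,:2]/q[:,2:]
def save(p,f): cv2.imwrite("pics/"+f,p["img"][:,:,::-1])
E
python3 - <<'E'
from h import *
a=shot("scene");b=shot("top")
im=np.vstack([a["img"],b["img"]])
save(a,"s0.png");save(b,"t0.png")
for p,n in((a,"scene"),(b,"top")):
    K,Rm,t=cam(p);print(n,(-Rm.T@t).round(3),Rm[2].round(2))
for t in["turner","spoon","canister","caddy","shelf","mill","brush"]:
    for m in masks_of(t,b):
        ys,xs=np.nonzero(m["pixels"])
        (c,wh,an)=cv2.minAreaRect(np.c_[xs,ys].astype(np.float32))
        print(t,round(m["conf"],2),np.round(m["point"]),np.round(c),np.round(wh),round(an), b["img"][ys,xs].mean(0).round(), ray(b,[c],0.008).round(3)[0][:2])
E
```

```text
scene [ 1.158 -0.443  1.139] [-0.45  0.36 -0.81]
top [0.398 0.033 1.152] [ 0.12 -0.01 -0.99]
turner 0.7 [141. 248.] [274. 143.] [99. 22.] 12 [238. 216. 186.] [ 0.668 -0.013]
turner 0.49 [207. 126.] [126. 200.] [39. 90.] 89 [238. 189. 126.] [0.509 0.367]
turner 0.49 [103. 291.] [291. 101.] [18. 29.] 10 [108.  76.  61.] [ 0.785 -0.057]
spoon 0.73 [300. 336.] [331. 286.] [88. 17.] 72 [241.  84.  80.] [ 0.3   -0.165]
spoon 0.67 [215. 422.] [423. 216.] [83. 33.] 27 [196. 194. 190.] [ 0.484 -0.405]
spoon 0.61 [195. 144.] [145. 196.] [34. 24.] 27 [249. 243. 217.] [0.521 0.318]
spoon 0.56 [265. 205.] [207. 275.] [17. 87.] 3 [248. 245. 122.] [0.323 0.152]
canister 0.69 [173. 293.] [290. 174.] [21. 29.] 34 [239. 234. 209.] [ 0.585 -0.056]
caddy 0.83 [215. 424.] [424. 215.] [83. 34.] 29 [195. 193. 190.] [ 0.486 -0.406]
shelf 0.96 [206. 126.] [126. 200.] [38. 89.] 90 [240. 190. 126.] [0.51  0.369]
shelf 0.52 [140. 251.] [273. 146.] [100.  23.] 16 [231. 209. 180.] [ 0.662 -0.012]
mill 0.7 [105. 290.] [291. 100.] [19. 32.] 9 [109.  78.  64.] [ 0.786 -0.058]
mill 0.18 [197.  91.] [ 90. 197.] [40. 24.] 18 [248. 241. 217.] [0.515 0.46 ]
brush 0.51 [212. 430.] [430. 212.] [ 7. 22.] 86 [162. 159. 153.] [ 0.493 -0.422]
```

View pics/s0.png

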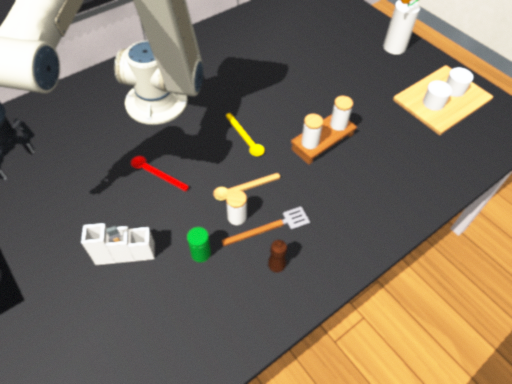

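View pics/t0.png

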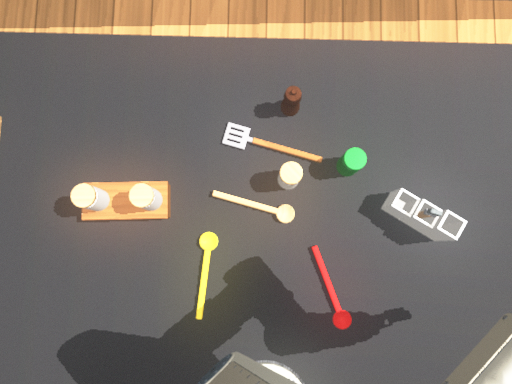

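The scene view shows the caddy at (118,243), the stray canister at (236,207), the wooden spoon from (220,193) to (280,177), the turner from (225,242) to (308,217), and the shelf at (325,138) with its gap in the middle. In the top view, the canister lid is at (290,175), the spoon bowl at (286,214) with its tail at (214,193), and the turner tail at (321,159). The caddy is around (424,215). The red and yellow spoons and the green canister are decoys.

```bash
cat > fit.py <<'E'
from h import *
from scipy.optimize import minimize
th=np.linspace(0,2*np.pi,40)
def box(x0,x1,y0,y1,z0,z1): return np.array([[x,y,z] for x in(x0,x1) for y in(y0,y1) for z in(z0,z1)])
def cyl(x,y,r,z0,z1): return np.vstack([np.c_[x+r*np.cos(th),y+r*np.sin(th),0*th+z] for z in(z0,z1)])
caddy=[box(-.026,.026,-.081,-.027,0,.09),box(-.026,.026,-.027,.03,0,.105),box(-.026,.026,.024,.081,0,.13)]
canister=[cyl(0,0,.028,0,.105)]
shelf=[box(-.0475,.0475,-.1075,.1075,.0,.045),cyl(0,.066,.028,.045,.15),cyl(0,-.066,.028,.045,.15)]
turner=[box(-.14,.05,-.008,.008,0,.016),box(.064,.126,-.03,.03,.0,.006),box(.047,.066,-.004,.004,0,.012)]
spoon=[box(-.12,.06,-.008,.008,0,.016),cyl(.076,0,.024,0,.015)]
def sil(p,parts,q):
    m=np.zeros((384,512),np.uint8); c,s=np.cos(q[2]),np.sin(q[2]); M=np.array([[c,-s,0],[s,c,0],[0,0,1]])
    for P in parts:
        uv=proj(p,P@M.T+[q[0],q[1],0])
        cv2.fillConvexPoly(m,cv2.convexHull((uv*16).astype(np.int32)),1,shift=4)
    return m
def soft(m): return cv2.GaussianBlur(m.astype(np.float32),(0,0),1.2)
def blob(p,rc,thr=75,dil=0):
    b=(p["img"].max(2)>thr).astype(np.uint8)
    _,l=cv2.connectedComponents(b); r,c=map(int,rc)
    w=l[r-4:r+5,c-4:c+5]; w=w[w>0]
    return (l==np.bincount(w).argmax()).astype(np.uint8)
def fit(pairs,parts,q0,rot=True):
    q0=np.array(q0,float)
    T=[soft(m) for _,m in pairs]
    def cost(v):
        q=np.r_[v,q0[2]][:3] if not rot else v
        return sum(np.abs(soft(sil(p,parts,q))-t).sum()/t.sum() for (p,_),t in zip(pairs,T))
    x0=q0 if rot else q0[:2]
    sx=np.vstack([x0]+[x0+d for d in np.diag([.02,.02,.15][:len(x0)])])
    r=minimize(cost,x0,method="Nelder-Mead",options=dict(initial_simplex=sx,xatol=1e-4,fatol=1e-5))
    r=minimize(cost,r.x,method="Nelder-Mead",options=dict(initial_simplex=r.x+.4*(sx-x0),xatol=1e-4,fatol=1e-5))
    return r.x.round(4),round(r.fun/len(pairs),3)
E
python3 - <<'E'
from fit import *
a=shot("scene");b=shot("top")
A,B=(lambda r,c:(a,blob(a,(r,c)))),(lambda r,c:(b,blob(b,(r,c))))
for th0 in(-.42,-.42+np.pi):
    for pr in([A(243,118),B(215,424)],[B(215,424)],[A(243,118)]): print("caddy",fit(pr,caddy,[.485,-.405,th0]))
for pr in([A(145,320),B(206,126)],[B(206,126)]): print("shelf",fit(pr,shelf,[.51,.369,0]))
print("canister",fit([B(175,290)],canister,[.57,-.05,0],False))
print("turner",fit([A(228,260),B(149,286)],turner,[.665,-.02,1.3]),fit([B(149,286)],turner,[.665,-.02,1.3]))
print("spoon",fit([B(203,245)],spoon,[.52,.02,-1.85]))
print({n:round(v,3) if np.isscalar(v) else np.round(v,3) for n,v in observe().items()})
np.set_printoptions(suppress=True); w=shot("wrist"); print(np.round(w["mount"],3),w["fov_y"],w["cx"],w["cy"])
E
```

```text
caddy (array([ 0.618 , -0.5294, -0.4204]), np.float64(0.973))
caddy (array([ 0.6611, -0.549 , -1.5248]), np.float64(0.983))
caddy (array([ 0.6303, -0.6541,  0.0295]), np.float64(0.953))
caddy (array([ 0.7679, -0.5023,  2.8318]), np.float64(0.971))
caddy (array([ 0.6042, -0.5055,  2.2544]), np.float64(0.984))
caddy (array([ 0.6423, -0.6411,  3.0457]), np.float64(0.951))
shelf (array([0.5013, 0.3609, 0.0169]), np.float64(0.974))
shelf (array([0.2381, 0.5618, 1.5867]), np.float64(0.972))
canister (array([ 0.9856, -0.5742]), np.float64(0.994))
turner (array([ 0.6911, -0.0072,  1.2451]), np.float64(0.99)) (array([ 0.7019, -0.0199,  1.3732]), np.float64(0.993))
spoon (array([ 0.5229,  0.0181, -1.8575]), np.float64(0.995))
{'clock': 0.55, 'joint_positions': array([-0.839,  0.255,  0.108, -0.   , -1.424, -0.285]), 'qd': array([-0.001, -0.   ,  0.   , -0.001,  0.003, -0.   ]), 'tau': array([ 2.0000e-03, -3.8612e+01,  2.3794e+01,  5.3650e+00, -1.0000e-03,
        0.0000e+00]), 'eef_pos': array([ 0.238, -0.496,  0.231]), 'orientation': array([ 0.696, -3.064, -0.   ]), 'force': array([0.198, 0.19 , 0.567]), 'ft_torque': array([-0.012, -0.015,  0.033]), 'gripper_force': 0.0, 'finger_gap': 0.085}
[[ 0.    -0.957 -0.29   0.074]
 [ 1.     0.    -0.     0.001]
 [ 0.    -0.29   0.957 -0.144]
 [ 0.     0.     0.     1.   ]] 69.96929852777856 255.0394381097385 191.01536730492433
```

```bash
cat > m1.py <<'E'
from fit import *
import sys
a=shot("scene");b=shot("top")
print(a["img"][300,100],b["img"][300,100],b["img"][100,400],a["img"][200,300])
T=90
A,B=(lambda r,c:(a,blob(a,(r,c),T))),(lambda r,c:(b,blob(b,(r,c),T)))
print([x.sum() for _,x in(A(243,118),B(215,424),A(145,320),B(206,126),B(175,290),B(149,286),A(228,260),B(203,245))])
def hull(pr):
    c,_=cv2.findContours(pr[1],cv2.RETR_EXTERNAL,cv2.CHAIN_APPROX_NONE)
    m=np.zeros_like(pr[1]);cv2.drawContours(m,c,-1,1,-1);return pr[0],m
for th0 in(-.42,-.42+np.pi):
    for pr in([A(243,118),B(215,424)],[B(215,424)],[A(243,118)]): print("caddy",fit([hull(x) for x in pr],caddy,[.475,-.385,th0]))
for pr in([A(145,320),B(206,126)],[B(206,126)]): print("shelf",fit([hull(x) for x in pr],shelf,[.51,.369,0]))
print("canister",fit([B(175,290)],canister,[.57,-.05,0],False))
print("turner",fit([B(149,286)],turner,[.665,-.02,1.3]))
print("spoon",fit([B(203,245)],spoon,[.52,.02,-1.85]))
E
python3 m1.py
```

```text
[88 85 88] [100 100 101] [116 115 115] [77 75 77]
[np.uint64(2733), np.uint64(177212), np.uint64(2368), np.uint64(177212), np.uint64(177212), np.uint64(177212), np.uint64(1074), np.uint64(177212)]
caddy (array([ 0.4874, -0.3852, -0.6105]), np.float64(0.587))
caddy (array([ 0.6516, -0.5493, -1.4925]), np.float64(0.983))
caddy (array([ 0.4873, -0.3851, -0.6125]), np.float64(0.187))
caddy (array([ 0.4861, -0.382 ,  2.6405]), np.float64(0.533))
caddy (array([ 0.5911, -0.4978,  2.2163]), np.float64(0.983))
caddy (array([ 0.4857, -0.3822,  2.6442]), np.float64(0.079))
shelf (array([0.5052, 0.3609, 0.028 ]), np.float64(0.54))
shelf (array([0.2318, 0.5598, 1.5143]), np.float64(0.972))
canister (array([ 0.996 , -0.4477]), np.float64(0.995))
turner (array([ 0.6969, -0.0417,  1.4248]), np.float64(0.993))
spoon (array([ 0.5266,  0.0201, -1.8334]), np.float64(0.995))
```

```bash
sed -i 's/^A,B=.*/A,B=(lambda r,c:(a,blob(a,(r,c),T))),(lambda r,c:(b,blob(b,(r,c),135)))/' m1.py; python3 m1.py
```

```text
[88 86 89] [103 101 102] [115 114 113] [77 78 79]
[np.uint64(2731), np.uint64(2416), np.uint64(2367), np.uint64(3691), np.uint64(584), np.uint64(1051), np.uint64(1077), np.uint64(794)]
caddy (array([ 0.4827, -0.3832, -0.5019]), np.float64(0.191))
caddy (array([ 0.481 , -0.384 , -0.4477]), np.float64(0.15))
caddy (array([ 0.4835, -0.386 , -0.6604]), np.float64(0.189))
caddy (array([ 0.4836, -0.3807,  2.6106]), np.float64(0.054))
caddy (array([ 0.4837, -0.3792,  2.6158]), np.float64(0.015))
caddy (array([ 0.4853, -0.3824,  2.6128]), np.float64(0.078))
shelf (array([0.5055, 0.3608, 0.0288]), np.float64(0.074))
shelf (array([0.5084, 0.3614, 0.0411]), np.float64(0.032))
canister (array([ 0.5754, -0.0529]), np.float64(0.039))
turner (array([ 0.6642, -0.005 ,  1.3149]), np.float64(0.137))
spoon (array([ 0.503 ,  0.0277, -1.8302]), np.float64(0.043))
```

```bash
cat > go.py <<'E'
from h import *
import sys
def down(yaw): # tool y axis along yaw, z down
    y=np.array([np.cos(yaw),np.sin(yaw),0]);z=np.array([0,0,-1.]);return np.c_[np.cross(y,z),y,z]
def go(pos,Rt):
    s=observe();Rc=R.from_rotvec(s["orientation"]);Rt=R.from_matrix(Rt)
    rel=(Rc.inv()*Rt).as_rotvec(degrees=True);d=np.array(pos)-s["eef_pos"]
    print("t",round(s["clock"],2),"pos",np.round(s["eef_pos"],4),"q",np.round(s["joint_positions"],2),"F",np.round(s["force"],1),"gap",round(s["finger_gap"],4))
    print("rot first deg",rel.round(1),"then offset mm",(1e3*Rt.inv().apply(d)).round(1)," | offset before rot",(1e3*Rc.inv().apply(d)).round(1))
E
python3 - <<'E'
from go import *
print(R.from_rotvec(observe()["orientation"]).as_matrix().round(2))
for y in(1.31,1.31-np.pi): go([.575,-.053,.20],down(y))
E
```

```text
[[-0.9  -0.43  0.  ]
 [-0.43  0.9  -0.  ]
 [-0.   -0.   -1.  ]]
t 0.8 pos [ 0.2377 -0.496   0.2313] q [-0.84  0.26  0.11 -0.   -1.42 -0.28] F [ 0.3 -0.4 -0. ] gap 0.0853
rot first deg [-0.   0.  40.5] then offset mm [-211.7  515.    31.3]  | offset before rot [-495.6  253.8   31.3]
t 0.8 pos [ 0.2377 -0.496   0.2313] q [-0.84  0.26  0.11 -0.   -1.42 -0.28] F [ 0.3 -0.4 -0. ] gap 0.0853
rot first deg [  -0.    -0.  -139.5] then offset mm [ 211.7 -515.    31.3]  | offset before rot [-495.6  253.8   31.3]
```

Emit:
step_arm --increments '[{"rotation": [0, 0, 8.1]}, {"rotation": [0, 0, 8.1]}, {"rotation": [0, 0, 8.1]}, {"rotation": [0, 0, 8.1]}, {"rotation": [0, 0, 8.1]}]' --fingers 1

```text
invalid input
```

Emit:
step_arm --increments '[{"offset": [-17.6, 42.9, 0]}, {"offset": [-17.6, 42.9, 0]}, {"offset": [-17.6, 42.9, 0]}, {"offset": [-17.6, 42.9, 0]}, {"offset": [-17.6, 42.9, 0]}, {"offset": [-17.6, 42.9, 0]}, {"offset": [-17.6, 42.9, 0]}, {"offset": [-17.6, 42.9, 0]}, {"offset": [-17.6, 42.9, 0]}, {"offset": [-17.6, 42.9, 0]}, {"offset": [-17.6, 42.9, 0]}, {"offset": [-17.6, 42.9, 0]}]'

```text
invalid input
```

```bash
python3 - <<'E'
from go import *
from fit import *
go([.575,-.053,.20],down(1.31))
w=shot("wrist");save(w,"w1.png")
im=w["img"].copy()
for parts,q in((canister,[.575,-.053,0]),(turner,[.664,-.005,1.315]),(spoon,[.503,.028,-1.83])):
    c,_=cv2.findContours(sil(w,parts,q),cv2.RETR_EXTERNAL,cv2.CHAIN_APPROX_NONE);cv2.drawContours(im,c,-1,(255,0,255),1)
cv2.imwrite("pics/w1o.png",im[:,:,::-1])
E
```

```text
t 0.8 pos [ 0.2377 -0.496   0.2313] q [-0.84  0.26  0.11 -0.   -1.42 -0.28] F [ 0.3 -0.4 -0. ] gap 0.0853
rot first deg [-0.   0.  40.5] then offset mm [-211.7  515.    31.3]  | offset before rot [-495.6  253.8   31.3]
```

View pics/w1o.png

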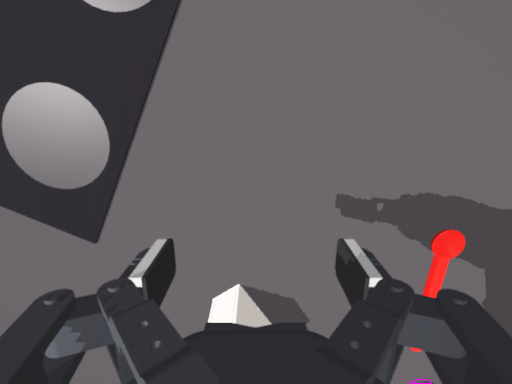

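The arm did not move: each row seems to need both fields. The picture is from the start pose and shows only the open fingers, the red spoon at (448,245) and a dark tray at left.

Emit:
step_arm --increments '[{"offset": [0, 0, 0], "rotation": [0, 0, 8.1]}, {"offset": [0, 0, 0], "rotation": [0, 0, 8.1]}, {"offset": [0, 0, 0], "rotation": [0, 0, 8.1]}, {"offset": [0, 0, 0], "rotation": [0, 0, 8.1]}, {"offset": [0, 0, 0], "rotation": [0, 0, 8.1]}]' --fingers 1

```text
clock: 1.35
eef_pos: [0.2377, -0.496, 0.2313]
orientation: [0.416, 3.114, -0.0]
force: [-0.9, -1.4, 0.1]
finger_gap: 0.0852
gripper_force: 0.0
```

Emit:
step_arm --increments '[{"offset": [-17.6, 42.9, 0], "rotation": [0, 0, 0]}, {"offset": [-17.6, 42.9, 0], "rotation": [0, 0, 0]}, {"offset": [-17.6, 42.9, 0], "rotation": [0, 0, 0]}, {"offset": [-17.6, 42.9, 0], "rotation": [0, 0, 0]}, {"offset": [-17.6, 42.9, 0], "rotation": [0, 0, 0]}, {"offset": [-17.6, 42.9, 0], "rotation": [0, 0, 0]}, {"offset": [-17.6, 42.9, 0], "rotation": [0, 0, 0]}, {"offset": [-17.6, 42.9, 0], "rotation": [0, 0, 0]}, {"offset": [-17.6, 42.9, 0], "rotation": [0, 0, 0]}, {"offset": [-17.6, 42.9, 0], "rotation": [0, 0, 0]}, {"offset": [-17.6, 42.9, 0], "rotation": [0, 0, 0]}, {"offset": [-17.6, 42.9, 0], "rotation": [0, 0, 0]}]'

```text
clock: 2.55
eef_pos: [0.575, -0.0511, 0.2315]
orientation: [0.407, 3.115, -0.0]
force: [0.7, -1.4, -0.6]
finger_gap: 0.0856
gripper_force: 0.0
```

```bash
cat > look.py <<'E'
from go import *
from fit import *
D=dict(canister=canister,turner=turner,spoon=spoon,caddy=caddy,shelf=shelf)
def look(cam_,f,*items):
    w=shot(cam_);im=w["img"].copy()
    for n,q in items:
        c,_=cv2.findContours(sil(w,D[n],q),cv2.RETR_EXTERNAL,cv2.CHAIN_APPROX_NONE);cv2.drawContours(im,c,-1,(255,0,255),1)
    cv2.imwrite("pics/"+f,im[:,:,::-1]);return w
E
python3 - <<'E'
from look import *
go([.575,-.053,.20],down(1.31))
look("wrist","w2.png",("canister",[.575,-.053,0]),("turner",[.664,-.005,1.315]),("spoon",[.503,.028,-1.83]))
E
```

```text
t 2.55 pos [ 0.575  -0.0511  0.2315] q [ 0.18  0.31  0.18  0.   -1.44 -2.01] F [ 0.7 -1.4 -0.6] gap 0.0856
rot first deg [0.  0.  0.1] then offset mm [-0.5 -1.9 31.5]  | offset before rot [-0.4 -1.9 31.5]
```

View pics/w2.png

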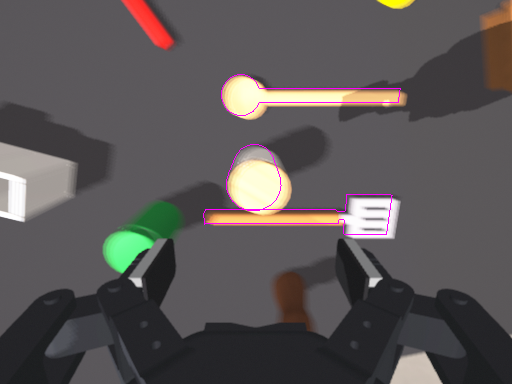

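The outlines lie on the canister lid (258,186), the turner and the spoon, with a shift of about 6 px to the right. The arm may still have been settling, so I'll refit in this view.

```bash
cat > m2.py <<'E'
from look import *
w=shot("wrist")
go([.575,-.053,.20],down(1.31))
def msk(n,rc):
    ms=masks_of(n,w)
    m=min(ms,key=lambda m:np.hypot(*(np.array(m["point"])-rc)));print(n,round(m["conf"],2),m["point"],m["pixels"].sum());return m["pixels"].astype(np.uint8)
print(fit([(w,msk("canister",(180,258)))],canister,[.575,-.053,0],False))
print(fit([(w,msk("spoon",(97,320)))],spoon,[.503,.028,-1.83]))
print(fit([(w,msk("turner",(217,300)))],turner,[.664,-.005,1.315]))
E
python3 m2.py
```

```text
t 2.65 pos [ 0.5763 -0.0487  0.2297] q [ 0.19  0.31  0.18 -0.   -1.44 -2.01] F [-0.7  0.4 -0.4] gap 0.0853
rot first deg [ 0.  -0.1  0.3] then offset mm [ 0.2 -4.5 29.7]  | offset before rot [ 0.1 -4.5 29.7]
canister 0.66 [181.8, 252.0] 2741
(array([ 0.5769, -0.0517]), np.float64(0.049))
spoon 0.97 [94.1, 276.0] 3097
(array([ 0.5049,  0.0269, -1.8353]), np.float64(0.1))
turner 0.81 [214.4, 338.0] 3684
(array([ 0.6664, -0.0023,  1.2971]), np.float64(0.107))
```

Emit:
step_arm --increments '[{"offset": [0, -3.5, 27], "rotation": [0, 0, 0]}, {"offset": [0, 0, 27], "rotation": [0, 0, 0]}, {"offset": [0, 0, 27], "rotation": [0, 0, 0]}, {"offset": [0, 0, 27], "rotation": [0, 0, 0]}, {"offset": [0, 0, 27], "rotation": [0, 0, 0]}, {"offset": [0, 0, 27], "rotation": [0, 0, 0]}, {"offset": [0, 0, 0], "rotation": [0, 0, 0]}]'

```text
clock: 3.5
eef_pos: [0.5699, -0.0575, 0.0661]
orientation: [-0.41, -3.108, 0.002]
force: [-1.1, -0.6, -0.2]
finger_gap: 0.0853
gripper_force: 0.0
```

Emit:
step_arm --increments '[{"offset": [0, 0, 0], "rotation": [0, 0, 0]}, {"offset": [0, 0, 0], "rotation": [0, 0, 0]}, {"offset": [0, 0, 0], "rotation": [0, 0, 0]}, {"offset": [0, 0, 0], "rotation": [0, 0, 0]}, {"offset": [0, 0, 0], "rotation": [0, 0, 0]}, {"offset": [0, 0, 0], "rotation": [0, 0, 0]}, {"offset": [0, 0, 0], "rotation": [0, 0, 0]}, {"offset": [0, 0, 0], "rotation": [0, 0, 0]}]' --fingers 0

```text
clock: 4.3
eef_pos: [0.5751, -0.0562, 0.0719]
orientation: [0.405, 3.11, 0.001]
force: [-1.4, 1.2, 6.2]
finger_gap: 0.0546
gripper_force: 62.6
```

Emit:
step_arm --increments '[{"offset": [0, 0, -15], "rotation": [0, 0, 0]}, {"offset": [0, 0, -25], "rotation": [0, 0, 0]}, {"offset": [0, 0, -30], "rotation": [0, 0, 0]}, {"offset": [0, 0, -30], "rotation": [0, 0, 0]}, {"offset": [0, 0, -30], "rotation": [0, 0, -4]}, {"offset": [0, 0, -30], "rotation": [0, 0, -7]}, {"offset": [0, 0, -30], "rotation": [0, 0, -8]}, {"offset": [0, 0, 0], "rotation": [0, 0, -8]}, {"offset": [0, 0, 0], "rotation": [0, 0, -8]}, {"offset": [0, 0, 0], "rotation": [0, 0, -8]}, {"offset": [0, 0, 0], "rotation": [0, 0, -8]}, {"offset": [0, 0, 0], "rotation": [0, 0, -8]}]'

```text
clock: 5.5
eef_pos: [0.5726, -0.0561, 0.259]
orientation: [1.187, -2.908, -0.001]
force: [-0.2, 0.2, -4.4]
finger_gap: 0.0547
gripper_force: 63.9
```

Emit:
step_arm --increments '[{"offset": [0, 0, 0], "rotation": [0, 0, -8]}, {"offset": [0, 0, 0], "rotation": [0, 0, -8]}, {"offset": [0, 0, 0], "rotation": [0, 0, -8]}, {"offset": [0, 0, 0], "rotation": [0, 0, -8]}, {"offset": [0, 0, 0], "rotation": [0, 0, -8]}, {"offset": [0, 0, 0], "rotation": [0, 0, -8]}, {"offset": [0, 0, 0], "rotation": [0, 0, 0]}, {"offset": [0, 0, 0], "rotation": [0, 0, 0]}]'

```text
clock: 6.3
eef_pos: [0.5729, -0.0561, 0.2591]
orientation: [2.257, -2.184, -0.001]
force: [0.3, -0.1, -3.8]
finger_gap: 0.0545
gripper_force: 63.9
```

```bash
python3 -c "
from go import *
go([.5065,.361,.262],down(np.pi+.033))"
```

```text
t 6.3 pos [ 0.5729 -0.0561  0.2591] q [ 0.17  0.3   0.24 -0.   -1.51 -0.14] F [ 0.3 -0.1 -3.8] gap 0.0545
rot first deg [ 0.  0. -0.] then offset mm [-419.1   52.6   -2.9]  | offset before rot [-419.1   52.7   -2.7]
```

Emit:
step_arm --increments '[{"offset": [-20, 2.5, 0], "rotation": [0, 0, 0]}, {"offset": [-38, 4.8, 0], "rotation": [0, 0, 0]}, {"offset": [-45, 5.7, 0], "rotation": [0, 0, 0]}, {"offset": [-45, 5.7, 0], "rotation": [0, 0, 0]}, {"offset": [-45, 5.7, 0], "rotation": [0, 0, 0]}, {"offset": [-45, 5.7, 0], "rotation": [0, 0, 0]}, {"offset": [-45, 5.7, 0], "rotation": [0, 0, 0]}, {"offset": [-45, 5.7, 0], "rotation": [0, 0, 0]}, {"offset": [-43, 5.4, 0], "rotation": [0, 0, 0]}, {"offset": [-28, 3.5, 0], "rotation": [0, 0, 0]}, {"offset": [-20, 2.5, 0], "rotation": [0, 0, 0]}, {"offset": [0, 0, 0], "rotation": [0, 0, 0]}]'

```text
clock: 7.5
eef_pos: [0.5042, 0.3627, 0.2583]
orientation: [2.261, -2.179, -0.001]
force: [0.2, -0.7, -3.8]
finger_gap: 0.0549
gripper_force: 63.8
```

```bash
python3 - <<'E'
from look import *
go([.5065,.361,.262],down(np.pi+.033))
w=look("wrist","w3.png",("shelf",[.5065,.361,.034]))
E
```

```text
t 7.5 pos [0.5042 0.3627 0.2583] q [ 0.87  0.4   0.38 -0.   -1.55 -0.84] F [ 0.2 -0.7 -3.8] gap 0.0549
rot first deg [ 0.1 -0.   0.2] then offset mm [ 1.8 -2.2 -3.7]  | offset before rot [ 1.8 -2.2 -3.7]
```

View pics/w3.png

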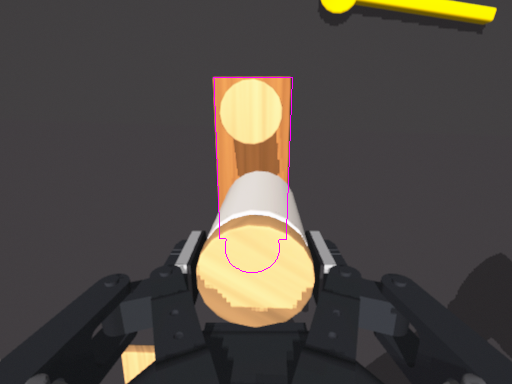

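The shelf outline fits within 2 px. The right canister's lid is at (251,111), and the held canister sits square over the gap.

Emit:
step_arm --increments '[{"offset": [0, -2, 15], "rotation": [0, 0, 0]}, {"offset": [0, 0, 25], "rotation": [0, 0, 0]}, {"offset": [0, 0, 25], "rotation": [0, 0, 0]}, {"offset": [0, 0, 25], "rotation": [0, 0, 0]}, {"offset": [0, 0, 20], "rotation": [0, 0, 0]}, {"offset": [0, 0, 12], "rotation": [0, 0, 0]}, {"offset": [0, 0, 8], "rotation": [0, 0, 0]}, {"offset": [0, 0, 5], "rotation": [0, 0, 0]}, {"offset": [0, 0, 3], "rotation": [0, 0, 0]}, {"offset": [0, 0, 1], "rotation": [0, 0, 0]}, {"offset": [0, 0, 0], "rotation": [0, 0, 0]}, {"offset": [0, 0, 0], "rotation": [0, 0, 0]}]'

```text
clock: 8.75
eef_pos: [0.5072, 0.3609, 0.1208]
orientation: [-2.261, 2.18, -0.0]
force: [-0.2, -0.2, -4.0]
finger_gap: 0.0548
gripper_force: 63.8
```

```bash
python3 -c "
from go import *
go([.5065,.3625,.114],down(np.pi+.033))"
```

```text
t 8.75 pos [0.5072 0.3609 0.1208] q [ 0.87  0.45  0.1   0.   -1.23 -0.83] F [-0.2 -0.2 -4. ] gap 0.0548
rot first deg [-0.   0.   0.2] then offset mm [-1.6  0.7  6.8]  | offset before rot [-1.6  0.7  6.8]
```

Emit:
step_arm --increments '[{"offset": [-1, 0, 2], "rotation": [0, 0, 0]}, {"offset": [0, 0, 1.5], "rotation": [0, 0, 0]}, {"offset": [0, 0, 1], "rotation": [0, 0, 0]}, {"offset": [0, 0, 1], "rotation": [0, 0, 0]}, {"offset": [0, 0, 0], "rotation": [0, 0, 0]}]'

```text
clock: 9.25
eef_pos: [0.507, 0.362, 0.117]
orientation: [-2.261, 2.178, -0.0]
force: [-4.8, -1.7, 8.4]
finger_gap: 0.0545
gripper_force: 65.4
```

Emit:
step_arm --increments '[{"offset": [0, 0, 0.8], "rotation": [0, 0, 0]}, {"offset": [0, 0, 0.7], "rotation": [0, 0, 0]}, {"offset": [0, 0, 0], "rotation": [0, 0, 0]}]'

```text
clock: 9.55
eef_pos: [0.507, 0.3621, 0.1169]
orientation: [-2.261, 2.177, -0.001]
force: [-7.3, -2.4, 14.3]
finger_gap: 0.0542
gripper_force: 66.3
```

Contact with the shelf at about 14 N. I'll release and rise.

Emit:
step_arm --increments '[{"offset": [0, 0, -0.5], "rotation": [0, 0, 0]}, {"offset": [0, 0, 0], "rotation": [0, 0, 0]}, {"offset": [0, 0, 0], "rotation": [0, 0, 0]}, {"offset": [0, 0, 0], "rotation": [0, 0, 0]}, {"offset": [0, 0, 0], "rotation": [0, 0, 0]}, {"offset": [0, 0, 0], "rotation": [0, 0, 0]}]' --fingers 1

```text
clock: 10.15
eef_pos: [0.507, 0.3616, 0.1136]
orientation: [2.261, -2.18, 0.0]
force: [0.3, 0.8, -0.0]
finger_gap: 0.0849
gripper_force: 0.0
```

Emit:
step_arm --increments '[{"offset": [0, 0, -10], "rotation": [0, 0, 0]}, {"offset": [0, 0, -25], "rotation": [0, 0, 0]}, {"offset": [0, 0, -35], "rotation": [0, 0, 0]}, {"offset": [0, 0, -40], "rotation": [0, 0, 0]}, {"offset": [0, 0, -30], "rotation": [0, 0, 0]}, {"offset": [0, 0, 0], "rotation": [0, 0, 0]}, {"offset": [0, 0, 0], "rotation": [0, 0, 0]}]'

```text
clock: 10.85
eef_pos: [0.5071, 0.362, 0.255]
orientation: [-2.26, 2.179, 0.001]
force: [0.2, -0.1, -1.2]
finger_gap: 0.0854
gripper_force: 0.0
```

```bash
python3 - <<'E'
from look import *
w=shot("wrist")
for m in masks_of("canister",w): print(round(m["conf"],2),np.round(m["point"]))
print("lid pred px",proj(w,[[.5065,.361,.15],[.504,.427,.15],[.509,.295,.15]]).round())
go([.503,.028,.16],down(np.pi/2+1.31))
go([.503,.028,.16],down(-np.pi/2+1.31))
save(w,"w4.png")
E
```

```text
0.74 [185. 260.]
lid pred px [[255. 188.]
 [255. 250.]
 [255. 116.]]
t 10.95 pos [0.5065 0.3614 0.2528] q [ 0.87  0.4   0.37 -0.   -1.54 -0.83] F [-0.2  0.6 -0.2] gap 0.0852
rot first deg [ 0.1 -0.1 17. ] then offset mm [323.  -82.6  92.8]  | offset before rot [332.9  15.6  93.2]
t 10.95 pos [0.5065 0.3614 0.2528] q [ 0.87  0.4   0.37 -0.   -1.54 -0.83] F [-0.2  0.6 -0.2] gap 0.0852
rot first deg [ 1.00e-01  1.00e-01 -1.63e+02] then offset mm [-323.    82.6   92.8]  | offset before rot [332.9  15.6  93.2]
```

View pics/w4.png

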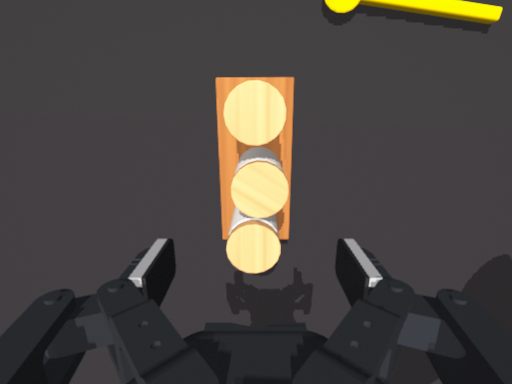

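The canister stands in the row at (259,190), about 4 mm off the line in x. Next is the spoon, gripped with the tool leaning 45° toward the tail so the final pose needs only a 45° pitch.

Emit:
step_arm --increments '[{"offset": [25, 1.2, 0], "rotation": [0, 0, 0]}, {"offset": [44, 2.1, 0], "rotation": [0, 0, 0]}, {"offset": [44, 2.1, 0], "rotation": [0, 0, 0]}, {"offset": [44, 2.1, 0], "rotation": [0, 0, 0]}, {"offset": [44, 2.1, 0], "rotation": [0, 0, 0]}, {"offset": [44, 2.1, 0], "rotation": [0, 0, 0]}, {"offset": [44, 2.1, 0], "rotation": [0, 0, 0]}, {"offset": [44, 2.1, 0], "rotation": [0, 0, 0]}, {"offset": [0, 0, 0], "rotation": [0, 0, 0]}]'

```text
clock: 11.85
eef_pos: [0.5023, 0.024, 0.2531]
orientation: [2.255, -2.184, -0.0]
force: [0.1, -0.2, -0.0]
finger_gap: 0.0851
gripper_force: 0.0
```

```bash
cat >> go.py <<'E'
def frame(z,x): 
    z=np.array(z)/np.linalg.norm(z);x=np.array(x)/np.linalg.norm(x);return np.c_[x,np.cross(z,x),z]
k=np.array([0,0,1.])
def pick(az,b=np.pi/4): # az: direction of the tail
    t=np.array([np.cos(az),np.sin(az),0]);s,c=np.sin(b),np.cos(b);return frame(s*t-c*k,-c*t-s*k)
def put(az,b=np.pi/4): # az: approach direction
    d=np.array([np.cos(az),np.sin(az),0]);s,c=np.sin(b),np.cos(b);return frame(c*d-s*k,s*d+c*k)
E
python3 - <<'E'
from go import *
go([.504,.0275,.12],pick(1.306))
E
```

```text
t 11.85 pos [0.5023 0.024  0.2531] q [ 0.36  0.16  0.04  0.   -1.45 -0.33] F [ 0.1 -0.2 -0. ] gap 0.0851
rot first deg [  6.8 -44.8  16.1] then offset mm [91.5 -0.7 96.8]  | offset before rot [ -3.6  -2.1 133.1]
```

Emit:
step_arm --increments '[{"offset": [0, 0, 0], "rotation": [1.13, -7.47, 2.68]}, {"offset": [0, 0, 0], "rotation": [1.13, -7.47, 2.68]}, {"offset": [0, 0, 0], "rotation": [1.13, -7.47, 2.68]}, {"offset": [0, 0, 0], "rotation": [1.13, -7.47, 2.68]}, {"offset": [0, 0, 0], "rotation": [1.13, -7.47, 2.68]}, {"offset": [0, 0, 0], "rotation": [1.13, -7.47, 2.68]}, {"offset": [0, 0, 0], "rotation": [0, 0, 0]}]'

```text
clock: 12.55
eef_pos: [0.5019, 0.0261, 0.2505]
orientation: [-1.48, 1.945, 0.626]
force: [0.5, -1.2, -0.4]
finger_gap: 0.0853
gripper_force: 0.0
```

Emit:
step_arm --increments '[{"offset": [22, 0, 24], "rotation": [0, 0, 0]}, {"offset": [22, 0, 24], "rotation": [0, 0, 0]}, {"offset": [22, 0, 24], "rotation": [0, 0, 0]}, {"offset": [22, 0, 24], "rotation": [0, 0, 0]}, {"offset": [0, 0, 0], "rotation": [0, 0, 0]}, {"offset": [0, 0, 0], "rotation": [0, 0, 0]}]'

```text
clock: 13.15
eef_pos: [0.505, 0.0345, 0.1239]
orientation: [-1.493, 1.938, 0.62]
force: [-0.1, -0.0, 0.1]
finger_gap: 0.0856
gripper_force: 0.0
```

```bash
python3 - <<'E'
from look import *
go([.504,.0275,.009],pick(1.306))
w=look("wrist","w5.png",("spoon",[.504,.0275,-1.833]))
ms=masks_of("spoon",w)
for m in ms[:3]: print(round(m["conf"],2),np.round(m["point"]))
print(fit([(w,ms[0]["pixels"])],spoon,[.504,.0275,-1.833]))
print(R.from_rotvec(observe()["orientation"]).as_matrix().round(4).tolist(),observe()["joint_positions"].tolist())
E
```

```text
t 13.15 pos [0.505  0.0345 0.1239] q [-0.24  0.3  -0.11 -0.84 -1.27  0.29] F [-0.1 -0.   0.1] gap 0.0856
rot first deg [0.2 0.1 0.3] then offset mm [86.2 -0.9 76.3]  | offset before rot [86.4 -0.8 76.1]
0.9 [ 58. 252.]
0.81 [156. 424.]
(array([ 0.5035,  0.0275, -1.8287]), np.float64(0.048))
[[-0.1775, -0.9666, 0.1847], [-0.6828, 0.2561, 0.6843], [-0.7087, -0.0046, -0.7054]] [-0.23926852049196348, 0.30220446327031014, -0.10641291498161005, -0.8357856840210893, -1.2701660479044101, 0.28859244777771365]
```

View pics/w5.png

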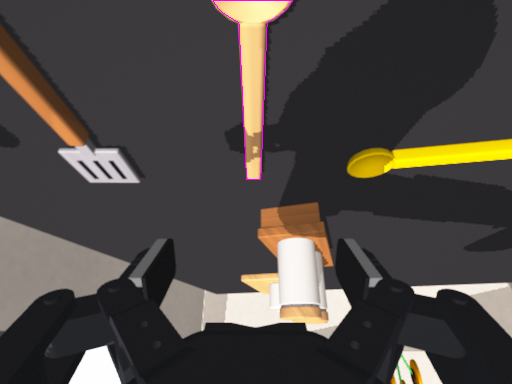

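The spoon outline fits exactly: handle end at (253,178), bowl at (252,8). Before gripping I'll check with a quick kinematic fit that the insertion pose is reachable.

```bash
cat > kin.py <<'E'
from go import *
from scipy.optimize import least_squares
S=[([-.839,.255,.108],[.2377,-.496,.2313],[0,0,-1]),([.18,.31,.18],[.575,-.0511,.2315],[0,0,-1]),([.17,.30,.24],[.5729,-.0561,.2591],[0,0,-1]),
([.87,.40,.38],[.5042,.3627,.2583],[0,0,-1]),([.87,.45,.10],[.5072,.3609,.1208],[0,0,-1]),([.36,.16,.04],[.5023,.024,.2531],[0,0,-1]),
([-.2393,.3022,-.1064],[.505,.0345,.1239],[.1847,.6843,-.7054])]
A=[];b=[]
for q,p,z in S:
    c,s=np.cos(q[0]),np.sin(q[0]);f=q[1]-q[2]
    # unknown a1,l,h,L2,L3,e,Lt ; wrist = base + ...
    rad=[1,0,0,np.sin(q[1]),np.cos(f),np.sin(f)]; ver=[0,0,1,np.cos(q[1]),-np.sin(f),np.cos(f)]
    A+= [[c*v for v in rad]+[z[0]],[s*v for v in rad]+[z[1]],ver+[z[2]]]
    A[-3][1]=s;A[-2][1]=-c   # lateral offset to the right
    b+=p
A=np.array(A);b=np.array(b)
def res(v): return np.r_[(A@v-b)/.002,(v-[0.0,.15,.3,.3,.35,.0,.25])/.1]
v=least_squares(res,np.full(7,.2)).x
if __name__=="__main__":
    print("a1,l,h,L2,L3,e,Lt",v.round(3),"rms",np.sqrt(np.mean((A@v-b)**2)).round(4))
    a1,l,h,L2,L3,e,Lt=v
    for n,cell,g in(("low",[.511,-.334],.005+.125),("tall",[.4568,-.427],.005+.155),("tall high",[.4568,-.427],.30)):
      for az in(-.527,-.8):
       for be in(.5,.6,.785):
        z=put(az,be)[:,2];w=np.r_[cell,g]-Lt*z
        def r(q):
            f=q[1]-q[2];rad=a1+L2*np.sin(q[1])+L3*np.cos(f)+e*np.sin(f)
            return np.array([np.cos(q[0])*rad+l*np.sin(q[0]),np.sin(q[0])*rad-l*np.cos(q[0]),h+L2*np.cos(q[1])-L3*np.sin(f)+e*np.cos(f)])-w
        s=least_squares(r,[-.5,.2,0]);q=s.x;f=q[1]-q[2]
        zl=np.array([z[0]*np.cos(q[0])+z[1]*np.sin(q[0]),-z[0]*np.sin(q[0])+z[1]*np.cos(q[0]),z[2]])
        fwd=zl[0]*np.cos(f)-zl[2]*np.sin(f);dn=-zl[0]*np.sin(f)-zl[2]*np.cos(f)
        print(n,az,be,"q",q.round(2),"err",abs(s.fun).max().round(4),"phi",f.round(2),"fwd,lat,down",fwd.round(2),zl[1].round(2),dn.round(2),"j5~",-np.arccos(fwd).round(2),"roll",np.arctan2(zl[1],dn).round(2))
E
python3 kin.py
```

```text
a1,l,h,L2,L3,e,Lt [-0.218  0.15   0.233  0.521  0.622 -0.03   0.396] rms 0.0194
low -0.527 0.5 q [-0.04 -0.02 -0.74] err 0.0 phi 0.72 fwd,lat,down 0.9 -0.41 -0.16 j5~ -0.45 roll -1.94
low -0.527 0.6 q [-0.09 -0.03 -0.68] err 0.0 phi 0.65 fwd,lat,down 0.94 -0.35 -0.0 j5~ -0.36 roll -1.58
low -0.527 0.785 q [-0.15 -0.01 -0.55] err 0.0 phi 0.54 fwd,lat,down 0.93 -0.26 0.27 j5~ -0.38 roll -0.76
low -0.8 0.5 q [ 0.25  0.02 -0.7 ] err 0.0 phi 0.72 fwd,lat,down 0.64 -0.76 0.07 j5~ -0.87 roll -1.48
low -0.8 0.6 q [ 0.18  0.   -0.65] err 0.0 phi 0.65 fwd,lat,down 0.71 -0.69 0.17 j5~ -0.79 roll -1.33
low -0.8 0.785 q [ 0.05  0.01 -0.52] err 0.0 phi 0.54 fwd,lat,down 0.76 -0.53 0.37 j5~ -0.7 roll -0.97
tall -0.527 0.5 q [-0.49  0.   -0.66] err 0.0 phi 0.66 fwd,lat,down 0.99 -0.04 -0.16 j5~ -0.16 roll -2.92
tall -0.527 0.6 q [-0.49 -0.01 -0.6 ] err 0.0 phi 0.59 fwd,lat,down 1.0 -0.03 0.01 j5~ -0.03 roll -1.24
tall -0.527 0.785 q [-0.5   0.01 -0.47] err 0.0 phi 0.48 fwd,lat,down 0.95 -0.02 0.3 j5~ -0.3 roll -0.08
tall -0.8 0.5 q [-0.13 -0.04 -0.7 ] err 0.0 phi 0.66 fwd,lat,down 0.84 -0.55 -0.04 j
[... 183 characters left out ...]
t,down 0.87 -0.36 0.34 j5~ -0.52 roll -0.81
tall high -0.527 0.5 q [-0.49 -0.18 -0.56] err 0.0 phi 0.38 fwd,lat,down 0.99 -0.04 0.12 j5~ -0.13 roll -0.28
tall high -0.527 0.6 q [-0.49 -0.16 -0.48] err 0.0 phi 0.32 fwd,lat,down 0.96 -0.03 0.28 j5~ -0.28 roll -0.11
tall high -0.527 0.785 q [-0.5  -0.11 -0.34] err 0.0 phi 0.23 fwd,lat,down 0.85 -0.02 0.53 j5~ -0.55 roll -0.04
tall high -0.8 0.5 q [-0.13 -0.23 -0.59] err 0.0 phi 0.37 fwd,lat,down 0.81 -0.55 0.2 j5~ -0.62 roll -1.22
tall high -0.8 0.6 q [-0.18 -0.2  -0.52] err 0.0 phi 0.31 fwd,lat,down 0.81 -0.48 0.33 j5~ -0.62 roll -0.97
tall high -0.8 0.785 q [-0.27 -0.13 -0.36] err 0.0 phi 0.23 fwd,lat,down 0.75 -0.36 0.55 j5~ -0.72 roll -0.58
```

Emit:
step_arm --increments '[{"offset": [20, 0, 17.5], "rotation": [0, 0, 0]}, {"offset": [22, 0, 19.5], "rotation": [0, 0, 0]}, {"offset": [22, 0, 19.5], "rotation": [0, 0, 0]}, {"offset": [12, 0, 10.5], "rotation": [0, 0, 0]}, {"offset": [6, 0, 5], "rotation": [0, 0, 0]}, {"offset": [2, 0, 2], "rotation": [0, 0, 0]}, {"offset": [0, 0, 0], "rotation": [0, 0, 0]}, {"offset": [0, 0, 0], "rotation": [0, 0, 0]}]'

```text
clock: 14.05
eef_pos: [0.5043, 0.0274, 0.0132]
orientation: [-1.491, 1.936, 0.616]
force: [-0.0, -0.2, 0.7]
finger_gap: 0.0859
gripper_force: 0.0
```

```bash
python3 -c "
from go import *
go([.5035,.0275,.009],pick(1.308))"
```

```text
t 14.05 pos [0.5043 0.0274 0.0132] q [-0.27  0.48 -0.19 -0.9  -1.13  0.52] F [-0.  -0.2  0.7] gap 0.0859
rot first deg [-0.   0.2  0.3] then offset mm [3.  0.8 2.9]  | offset before rot [3.  0.8 2.9]
```

Emit:
step_arm --increments '[{"offset": [2.5, 0.5, 2.5], "rotation": [0, 0, 0]}, {"offset": [0, 0, 0], "rotation": [0, 0, 0]}, {"offset": [0, 0, 0], "rotation": [0, 0, 0]}]'

```text
clock: 14.35
eef_pos: [0.503, 0.0277, 0.0086]
orientation: [-1.491, 1.938, 0.618]
force: [-0.5, -0.2, -0.0]
finger_gap: 0.0853
gripper_force: 0.0
```

Emit:
step_arm --increments '[{"offset": [0, 0, 0], "rotation": [0, 0, 0]}, {"offset": [0, 0, 0], "rotation": [0, 0, 0]}, {"offset": [0, 0, 0], "rotation": [0, 0, 0]}, {"offset": [0, 0, 0], "rotation": [0, 0, 0]}, {"offset": [0, 0, 0], "rotation": [0, 0, 0]}, {"offset": [0, 0, 0], "rotation": [0, 0, 0]}, {"offset": [0, 0, 0], "rotation": [0, 0, 0]}, {"offset": [0, 0, 0], "rotation": [0, 0, 0]}, {"offset": [0, 0, 0], "rotation": [0, 0, 0]}, {"offset": [0, 0, 0], "rotation": [0, 0, 0]}]' --fingers 0

```text
clock: 15.35
eef_pos: [0.5032, 0.0275, 0.0086]
orientation: [-1.491, 1.938, 0.618]
force: [0.0, -1.9, 2.9]
finger_gap: 0.0148
gripper_force: 59.7
```

Emit:
step_arm --increments '[{"offset": [-10, 0, -10], "rotation": [0, 0, 0]}, {"offset": [-20, 0, -20], "rotation": [0, 0, 0]}, {"offset": [-30, 0, -30], "rotation": [0, 0, 0]}, {"offset": [-30, 0, -30], "rotation": [0, 0, 0]}, {"offset": [-30, 0, -30], "rotation": [0, 0, 0]}, {"offset": [-30, 0, -30], "rotation": [0, 0, 0]}, {"offset": [-25, 0, -25], "rotation": [0, 0, 0]}, {"offset": [0, 0, 0], "rotation": [0, 0, 0]}, {"offset": [0, 0, 0], "rotation": [0, 0, 0]}]'

```text
clock: 16.25
eef_pos: [0.5021, 0.0273, 0.2569]
orientation: [-1.491, 1.937, 0.617]
force: [0.1, 0.9, -2.6]
finger_gap: 0.0143
gripper_force: 59.1
```

```bash
python3 - <<'E'
from look import *
np.set_printoptions(suppress=True)
s=observe();Rc=R.from_rotvec(s["orientation"])
print("world up in tool",Rc.inv().apply(k).round(3))
# stage 1: world yaw so that tail points to az 2.614
go([.511,-.334,.30],pick(2.614))
go([.511,-.334,.30],put(-.527))
look("wrist","w6.png")
E
```

```text
world up in tool [-0.709 -0.003 -0.705]
t 16.25 pos [0.5021 0.0273 0.2569] q [-0.25  0.17  0.07 -0.79 -1.49  0.06] F [ 0.1  0.9 -2.6] gap 0.0143
rot first deg [-53.    0.  -52.6] then offset mm [ 103.6  307.7 -164.5]  | offset before rot [ 214.2 -101.6 -276.1]
t 16.25 pos [0.5021 0.0273 0.2569] q [-0.25  0.17  0.07 -0.79 -1.49  0.06] F [ 0.1  0.9 -2.6] gap 0.0143
rot first deg [ -0.3  75.9 -81.9] then offset mm [164.4 307.8 103.5]  | offset before rot [ 214.2 -101.6 -276.1]
```

View pics/w6.png

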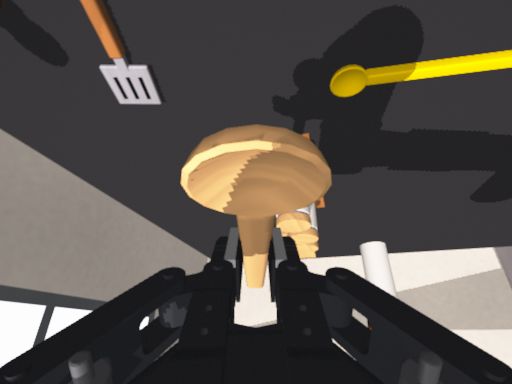

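The spoon is held firmly and in line, with the bowl at (255,170). I'll make half the turn in place, then travel.

Emit:
step_arm --increments '[{"offset": [0, 0, 0], "rotation": [0, 5.42, -5.85]}, {"offset": [0, 0, 0], "rotation": [0, 5.42, -5.85]}, {"offset": [0, 0, 0], "rotation": [0, 5.42, -5.85]}, {"offset": [0, 0, 0], "rotation": [0, 5.42, -5.85]}, {"offset": [0, 0, 0], "rotation": [0, 5.42, -5.85]}, {"offset": [0, 0, 0], "rotation": [0, 5.42, -5.85]}, {"offset": [0, 0, 0], "rotation": [0, 5.42, -5.85]}, {"offset": [0, 0, 0], "rotation": [0, 0, 0]}, {"offset": [0, 0, 0], "rotation": [0, 0, 0]}]'

```text
clock: 17.2
eef_pos: [0.5012, 0.0278, 0.2543]
orientation: [-2.411, 1.612, -0.221]
force: [-0.3, -1.3, -0.6]
finger_gap: 0.0141
gripper_force: 59.1
```

```bash
python3 - <<'E'
from go import *
np.set_printoptions(suppress=True)
print(R.from_rotvec(observe()["orientation"]).as_matrix().round(2).tolist())
go([.511,-.334,.30],put(-.527))
E
```

```text
[[0.38, -0.89, 0.25], [-0.92, -0.37, 0.11], [-0.0, -0.27, -0.96]]
t 17.2 pos [0.5012 0.0278 0.2543] q [ 0.36 -0.03 -0.19 -0.01 -1.13  0.04] F [-0.3 -1.3 -0.6] gap 0.0141
rot first deg [ -0.   38.1 -40.9] then offset mm [167.  307.8 102.3]  | offset before rot [337.8 111.6 -80.6]
```

Emit:
step_arm --increments '[{"offset": [25, 8.5, -10], "rotation": [0, 0, 0]}, {"offset": [39, 13, -10], "rotation": [0, 0, 0]}, {"offset": [39, 13, -10], "rotation": [0, 0, 0]}, {"offset": [39, 13, -10], "rotation": [0, 0, 0]}, {"offset": [39, 13, -10], "rotation": [0, 0, 0]}, {"offset": [39, 13, -10], "rotation": [0, 0, 0]}, {"offset": [39, 13, -10], "rotation": [0, 0, 0]}, {"offset": [39, 13, -10], "rotation": [0, 0, 0]}, {"offset": [25, 8, 0], "rotation": [0, 0, 0]}, {"offset": [15, 5, 0], "rotation": [0, 0, 0]}, {"offset": [0, 0, 0], "rotation": [0, 0, 0]}]'

```text
clock: 18.3
eef_pos: [0.5107, -0.3376, 0.299]
orientation: [-2.405, 1.617, -0.222]
force: [0.2, 0.7, -1.2]
finger_gap: 0.0142
gripper_force: 59.0
```

Emit:
step_arm --increments '[{"offset": [0, 0, 0], "rotation": [0, 5.42, -5.85]}, {"offset": [0, 0, 0], "rotation": [0, 5.42, -5.85]}, {"offset": [0, 0, 0], "rotation": [0, 5.42, -5.85]}, {"offset": [0, 0, 0], "rotation": [0, 5.42, -5.85]}, {"offset": [0, 0, 0], "rotation": [0, 5.42, -5.85]}, {"offset": [0, 0, 0], "rotation": [0, 5.42, -5.85]}, {"offset": [0, 0, 0], "rotation": [0, 5.42, -5.85]}, {"offset": [0, 0, 0], "rotation": [0, 0, 0]}, {"offset": [0, 0, 0], "rotation": [0, 0, 0]}]'

```text
clock: 19.2
eef_pos: [0.5096, -0.3348, 0.2999]
orientation: [2.64, -0.715, 1.093]
force: [0.3, -0.8, 0.2]
finger_gap: 0.0142
gripper_force: 59.1
```

```bash
python3 - <<'E'
from look import *
np.set_printoptions(suppress=True)
go([.511,-.334,.30],put(-.527))
a=shot("scene");b=shot("top")
A=a["img"][150:350,40:200];B=b["img"][130:330,330:512]
f=lambda i,n:cv2.resize(i,None,fx=n,fy=n,interpolation=cv2.INTER_CUBIC)
cv2.imwrite("pics/c7.png",np.hstack([f(A,2.3),f(B,2.3)])[:,:,::-1])
E
```

```text
t 19.2 pos [ 0.5096 -0.3348  0.2999] q [-0.24 -0.12 -0.59  0.54 -0.39  0.85] F [ 0.3 -0.8  0.2] gap 0.0142
rot first deg [-0.1  0.1 -0.2] then offset mm [ 0.7 -1.4  0.5]  | offset before rot [ 0.7 -1.4  0.5]
```

View pics/c7.png

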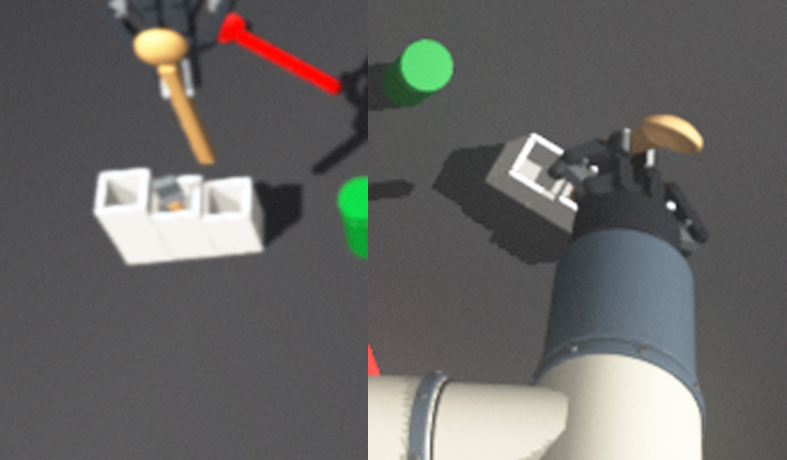

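The arm reached the pose. In the left crop the spoon hangs bowl-up, bowl at (160,48) and tail at (207,162), over the low cell at (232,195). I'll check the tail position against projection.

```bash
python3 - <<'E'
from look import *
a=shot("scene");s=observe();p=s["eef_pos"]
print(p.round(4),"pred tail px",proj(a,[p-[0,0,.12]]).round(1),"pred bowl ctr",proj(a,[p+[0,0,.076]]).round(1),"seen tail ~(130,220.4), bowl ~(109.6,170)")
c=proj(a,[p-[0,0,.12]])[0]
for m in masks_of("spoon",a):
    ys,xs=np.nonzero(m["pixels"])
    if abs(xs.mean()-120)<40 and abs(ys.mean()-190)<40:
        print(m["conf"],"rows",ys.min(),ys.max(),"cols at bottom",xs[ys>=ys.max()-1].mean())
        l=[(r,xs[ys==r].mean()) for r in range(ys.min(),ys.max()+1,4)]
        print(np.round(l,1).tolist())
        # best tilt/shift of a vertical stick: fit lower handle centerline
        from scipy.optimize import least_squares
        pts=np.array([(xs[ys==r].mean(),r) for r in range(int(c[1])-25,ys.max()-2)])
        def res(v):
            L=np.array([p+[v[0],v[1],0]+z*np.array([0,0,1]) for z in np.linspace(-.12,.05,40)]);u=proj(a,L)
            return np.interp(pts[:,1],u[::-1,1] if u[0,1]>u[-1,1] else u[:,1],u[::-1,0] if u[0,1]>u[-1,1] else u[:,0])-pts[:,0]
        print("col residual of vertical prediction",res([0,0]).round(1))
E
```

```text
[ 0.5131 -0.3357  0.3047] pred tail px [[129.3 218. ]] pred bowl ctr [[109.4 170.8]] seen tail ~(130,220.4), bowl ~(109.6,170)
0.75 rows 163 221 cols at bottom 127.85714285714286
[[163.0, 109.0], [167.0, 109.0], [171.0, 109.0], [175.0, 109.5], [179.0, 112.5], [183.0, 113.5], [187.0, 115.0], [191.0, 117.0], [195.0, 119.0], [199.0, 120.5], [203.0, 122.5], [207.0, 124.5], [211.0, 126.0], [215.0, 127.5], [219.0, 128.0]]
col residual of vertical prediction [1.3 0.7 0.6 0.5 1.  0.4 0.8 0.2 0.6 0.6 0.5 0.9 0.3 0.8 0.2 0.6 0.  0.4
 0.4 0.3 0.7 0.6 0.6 1.  1.4 1.3]
0.64 rows 157 190 cols at bottom 183.41666666666666
[[157.0, 140.5], [161.0, 140.5], [165.0, 141.5], [169.0, 150.0], [173.0, 157.0], [177.0, 165.0], [181.0, 172.5], [185.0, 179.5], [189.0, 183.0]]Traceback (most recent call last):
  File "<stdin>", line 17, in <module>
  File "<stdin>", line 16, in res
IndexError: too many indices for array: array is 1-dimensional, but 2 were indexed
```

Emit:
step_arm --increments '[{"offset": [-17.5, 0, 17.5], "rotation": [0, 0, 0]}, {"offset": [-17.5, 0, 17.5], "rotation": [0, 0, 0]}, {"offset": [-17.5, 0, 17.5], "rotation": [0, 0, 0]}, {"offset": [-17.5, 0, 17.5], "rotation": [0, 0, 0]}, {"offset": [-15, 0, 15], "rotation": [0, 0, 0]}, {"offset": [-15, 0, 15], "rotation": [0, 0, 0]}, {"offset": [-10, 0, 10], "rotation": [0, 0, 0]}, {"offset": [-5, 0, 5], "rotation": [0, 0, 0]}, {"offset": [0, 0, 0], "rotation": [0, 0, 0]}, {"offset": [0, 0, 0], "rotation": [0, 0, 0]}]'

```text
clock: 20.4
eef_pos: [0.5046, -0.3422, 0.1886]
orientation: [2.705, -0.719, 1.02]
force: [0.5, -0.1, -1.0]
finger_gap: 0.0145
gripper_force: 59.1
```

```bash
python3 - <<'E'
from go import *
np.set_printoptions(suppress=True)
go([.511,-.334,.127],put(-.527))
E
```

```text
t 20.4 pos [ 0.5046 -0.3422  0.1886] q [-0.41 -0.   -0.82  0.93 -0.07  0.56] F [ 0.5 -0.1 -1. ] gap 0.0145
rot first deg [-1.3  4.  -0.1] then offset mm [-42.6 -10.3  44.6]  | offset before rot [-39.4  -9.2  47.7]
```

```bash
cat > kin2.py <<'E'
from go import *
from scipy.optimize import least_squares
r2=np.pi/2;dn=[0,0,-1]
def zt(rv): return R.from_rotvec(rv).as_matrix()[:,2]
S=[([-.839,.255,.108,0,-1.424],[.2377,-.496,.2313],dn),([.18,.31,.18,0,-1.44],[.575,-.0511,.2315],dn),([.17,.30,.24,0,-1.51],[.5729,-.0561,.2591],dn),
([.87,.40,.38,0,-1.55],[.5042,.3627,.2583],dn),([.87,.45,.10,0,-1.23],[.5072,.3609,.1208],dn),([.36,.16,.04,0,-1.45],[.5023,.024,.2531],dn),
([-.2393,.3022,-.1064,-.8358,-1.2702],[.505,.0345,.1239],[.1847,.6843,-.7054]),
([-.27,.48,-.19,-.90,-1.13],[.5043,.0274,.0132],zt([-1.491,1.936,.616])),([-.25,.17,.07,-.79,-1.49],[.5021,.0273,.2569],zt([-1.491,1.937,.617])),
([.36,-.03,-.19,-.01,-1.13],[.5012,.0278,.2543],[.25,.11,-.96]),([-.24,-.12,-.59,.54,-.39],[.5096,-.3348,.2999],zt([2.64,-.715,1.093])),
([-.41,0,-.82,.93,-.07],[.5046,-.3422,.1886],zt([2.705,-.719,1.02]))]
def chain(q):
    e=lambda a,t:R.from_euler(a,t).as_matrix()
    A=e('z',q[0]);B=A@e('y',q[1]);C=B@e('y',-q[2]);D=C@e('x',-q[3]);E=D@e('y',-q[4]);return A,B,C,D,E
M=np.vstack([np.hstack(chain(q)) for q,_,_ in S]);b=np.concatenate([p for _,p,_ in S])
lam=.002
c=np.linalg.lstsq(np.vstack([M,lam*np.eye(15)]),np.r_[b,lam*np.array([0,-.15,.25,0,0,.3,.3,0,0,0,0,0,.25,0,0])],rcond=None)[0]
def fk(q): 
    ch=chain(q);return np.hstack(ch)@c,ch[4][:,0]
lo=[-2.95,-1.21,-1.09,-2.87,-2.94];hi=[2.95,1.97,1.5,1.71,-.07]
def ik(p,z,q0):
    def r(q):
        P,Z=fk(q);return np.r_[(P-p)*5,Z-z]
    s=least_squares(r,np.clip(q0,np.array(lo)+.01,np.array(hi)-.01),bounds=(lo,hi));return s.x,s.fun
if __name__=="__main__":
    np.set_printoptions(suppress=True)
    print("rms",np.sqrt(np.mean((M@c-b)**2)).round(4),"dir err",max(np.linalg.norm(fk(q)[1]-z) for q,_,z in S).round(3));print(c.reshape(5,3).round(3).tolist())
    for n,cell,g in(("low",[.511,-.334],.127),("tall",[.4568,-.427],.150)):
      for az in(.6,0.2,-.1,-.527,-.8,-1.1,-1.4,-1.7):
       for be in(.785,1.0):
        best=min((ik(np.r_[cell,g],put(az,be)[:,2],q0) for q0 in([-.4,0,-.7,.9,-.4],[0,.1,-.6,1.4,-.9],[-.8,.1,-.6,-1.5,-.7])),key=lambda s:np.abs(s[1]).max())
        print(n,az,be,"q",best[0].round(2),"res",np.abs(best[1]).max().round(3))
E
python3 kin2.py
```

```text
rms 0.0011 dir err 0.011
[[0.006, -0.099, 0.137], [-0.007, 0.051, 0.523], [0.348, 0.051, 0.009], [0.048, -0.078, -0.005], [0.359, -0.078, 0.004]]
low 0.6 0.785 q [-0.83  0.42  0.08 -0.84 -1.24] res 0.0
low 0.6 1.0 q [-0.68  0.38  0.08 -0.6  -1.16] res 0.0
low 0.2 0.785 q [-0.76  0.26 -0.15 -0.88 -0.86] res 0.0
low 0.2 1.0 q [-0.59  0.25 -0.13 -0.54 -0.84] res 0.0
low -0.1 0.785 q [-0.6   0.16 -0.32 -0.78 -0.5 ] res 0.0
low -0.1 1.0 q [-0.45  0.18 -0.3  -0.35 -0.58] res 0.0
low -0.527 0.785 q [-0.34  0.11 -0.64 -0.05 -0.07] res 0.132
low -0.527 1.0 q [-0.3   0.11 -0.72  0.61 -0.22] res 0.0
low -0.8 0.785 q [-0.84  0.11 -0.67 -2.87 -0.07] res 0.054
low -0.8 1.0 q [-0.32  0.12 -0.81  1.11 -0.28] res 0.0
low -1.1 0.785 q [-0.31  0.16 -0.91  1.71 -0.53] res 0.02
low -1.1 1.0 q [-0.18  0.17 -0.73  1.02 -0.53] res 0.0
low -1.4 0.785 q [-0.08  0.26 -0.77  1.28 -0.8 ] res 0.0
low -1.4 1.0 q [-0.08  0.25 -0.59  0.85 -0.77] res 0.0
low -1.7 0.785 q [ 0.02  0.39 -0.55  0.95 -1.04] res 0.0
low -1.7 1.0 q [-0.04  0.35 -0.42  0.7  -0.99] res 0.0
tall 0.6 0.785 q [-0.99  0.5   0.26 -0.8  -1.42] res 
[... 164 characters left out ...]
es 0.0
tall -0.1 0.785 q [-0.87  0.21 -0.17 -0.81 -0.74] res 0.0
tall -0.1 1.0 q [-0.71  0.22 -0.14 -0.45 -0.78] res 0.0
tall -0.527 0.785 q [-0.5   0.09 -0.62  0.01 -0.07] res 0.015
tall -0.527 1.0 q [-0.49  0.13 -0.44  0.05 -0.43] res 0.0
tall -0.8 0.785 q [-0.74  0.07 -0.85  1.71 -0.07] res 0.092
tall -0.8 1.0 q [-0.44  0.11 -0.66  0.66 -0.31] res 0.0
tall -1.1 0.785 q [-0.58  0.11 -0.87  1.71 -0.38] res 0.046
tall -1.1 1.0 q [-0.39  0.14 -0.69  0.92 -0.46] res 0.0
tall -1.4 0.785 q [-0.36  0.19 -0.81  1.44 -0.66] res 0.0
tall -1.4 1.0 q [-0.3   0.21 -0.59  0.87 -0.69] res 0.0
tall -1.7 0.785 q [-0.2   0.31 -0.62  1.07 -0.93] res 0.0
tall -1.7 1.0 q [-0.24  0.3  -0.44  0.75 -0.91] res 0.0
```

Emit:
step_arm --increments '[{"offset": [15, 0, -15], "rotation": [0, 0, 0]}, {"offset": [20, 0, -20], "rotation": [0, 0, 0]}, {"offset": [20, 0, -20], "rotation": [0, 0, 0]}, {"offset": [15, 0, -15], "rotation": [0, 0, 0]}, {"offset": [0, 0, 0], "rotation": [0, 0, 0]}, {"offset": [0, 0, 0], "rotation": [0, 0, 0]}]'

```text
clock: 21.0
eef_pos: [0.5085, -0.3511, 0.2826]
orientation: [2.693, -0.721, 1.023]
force: [-0.7, 1.1, -1.0]
finger_gap: 0.0144
gripper_force: 63.1
```

```bash
python3 - <<'E'
from kin2 import *
np.set_printoptions(suppress=True)
for az in (-.96,-1.4): go([.511,-.334,.27],put(az))
q=observe()["joint_positions"][:5]
for az,z in((-.7,.29),(-.96,.29),(-1.2,.29),(-1.4,.29),(-1.4,.22),(-1.4,.16),(-1.4,.127)):
    q,f=ik(np.array([.511,-.334,z]),put(az)[:,2],q);print(az,z,q.round(2),abs(f).max().round(3))
E
```

```text
t 21.0 pos [ 0.5085 -0.3511  0.2826] q [-0.27 -0.07 -0.48  0.34 -0.47  1.07] F [-0.7  1.1 -1. ] gap 0.0144
rot first deg [-17.7   3.6  18. ] then offset mm [-17.8 -11.9   0. ]  | offset before rot [-13.1 -15.9   5.4]
t 21.0 pos [ 0.5085 -0.3511  0.2826] q [-0.27 -0.07 -0.48  0.34 -0.47  1.07] F [-0.7  1.1 -1. ] gap 0.0144
rot first deg [-35.    3.6  36.4] then offset mm [-20.5  -5.4  -2.7]  | offset before rot [-13.1 -15.9   5.4]
-0.7 0.29 [-0.24 -0.11 -0.7   0.94 -0.4 ] 0.0
-0.96 0.29 [-0.13 -0.05 -0.67  1.05 -0.64] 0.0
-1.2 0.29 [-0.03  0.03 -0.58  1.   -0.89] 0.0
-1.4 0.29 [ 0.02  0.12 -0.47  0.92 -1.07] 0.0
-1.4 0.22 [-0.01  0.17 -0.61  1.03 -0.94] 0.0
-1.4 0.16 [-0.05  0.22 -0.72  1.18 -0.84] 0.0
-1.4 0.127 [-0.08  0.26 -0.77  1.28 -0.8 ] 0.0
```

Emit:
step_arm --increments '[{"offset": [0, 0, 0], "rotation": [-5, 0.51, 5.2]}, {"offset": [0, 0, 0], "rotation": [-5, 0.51, 5.2]}, {"offset": [0, 0, 0], "rotation": [-5, 0.51, 5.2]}, {"offset": [0, 0, 0], "rotation": [-5, 0.51, 5.2]}, {"offset": [0, 0, 0], "rotation": [-5, 0.51, 5.2]}, {"offset": [0, 0, 0], "rotation": [-5, 0.51, 5.2]}, {"offset": [0, 0, 0], "rotation": [-5, 0.51, 5.2]}, {"offset": [0, 0, 0], "rotation": [0, 0, 0]}, {"offset": [0, 0, 0], "rotation": [0, 0, 0]}]'

```text
clock: 21.9
eef_pos: [0.5054, -0.3544, 0.2793]
orientation: [2.064, -1.508, 0.817]
force: [-1.4, -0.2, -0.4]
finger_gap: 0.0145
gripper_force: 63.1
```

```bash
python3 - <<'E'
from look import *
np.set_printoptions(suppress=True)
go([.511,-.334,.27],put(-1.4))
a=shot("scene");p=observe()["eef_pos"]
c=proj(a,[p-[0,0,.12],p+[0,0,.076]]);print("pred tail,bowl",c.round(1))
for m in masks_of("spoon",a):
    ys,xs=np.nonzero(m["pixels"])
    if abs(xs.mean()-120)<25: 
        print(round(m["conf"],2),ys.min(),ys.max());print([(r,xs[ys==r].mean().round(1)) for r in range(ys.min(),ys.max()+1,5)])
E
```

```text
t 21.9 pos [ 0.5054 -0.3544  0.2793] q [-0.06  0.08 -0.54  0.96 -0.92 -0.23] F [-1.4 -0.2 -0.4] gap 0.0145
rot first deg [-4.6  1.1  6. ] then offset mm [-20.2  -8.9  -7. ]  | offset before rot [-19.2 -11.5  -5.7]
pred tail,bowl [[123.3 224.7]
 [102.6 179.4]]
0.77 172 226
[(172, np.float64(98.0)), (177, np.float64(101.0)), (182, np.float64(104.0)), (187, np.float64(106.5)), (192, np.float64(107.5)), (197, np.float64(108.5)), (202, np.float64(110.5)), (207, np.float64(115.0)), (212, np.float64(118.0)), (217, np.float64(120.0)), (222, np.float64(122.0))]
```

Emit:
step_arm --increments '[{"offset": [0, 0, 0], "rotation": [-4.6, 1.1, 6]}, {"offset": [0, 0, 0], "rotation": [0, 0, 0]}, {"offset": [-10, -4.5, -3.5], "rotation": [0, 0, 0]}, {"offset": [-10, -4.5, -3.5], "rotation": [0, 0, 0]}, {"offset": [0, 0, 0], "rotation": [0, 0, 0]}, {"offset": [0, 0, 0], "rotation": [0, 0, 0]}]'

```text
clock: 22.6
eef_pos: [0.5111, -0.3341, 0.2717]
orientation: [1.926, -1.625, 0.802]
force: [-0.2, -0.9, -1.0]
finger_gap: 0.0138
gripper_force: 63.0
```

```bash
python3 - <<'E'
from go import *
np.set_printoptions(suppress=True)
go([.511,-.334,.130],put(-1.4))
E
```

```text
t 22.6 pos [ 0.5111 -0.3341  0.2717] q [ 0.02  0.13 -0.5   0.95 -1.04 -0.4 ] F [-0.2 -0.9 -1. ] gap 0.0138
rot first deg [-0.1 -0.1 -0.1] then offset mm [-100.3    0.   100.1]  | offset before rot [-100.4    0.4  100. ]
```

Emit:
step_arm --increments '[{"offset": [-12, 0, 12], "rotation": [0, 0, 0]}, {"offset": [-16, 0, 16], "rotation": [0, 0, 0]}, {"offset": [-16, 0, 16], "rotation": [0, 0, 0]}, {"offset": [-16, 0, 16], "rotation": [0, 0, 0]}, {"offset": [-16, 0, 16], "rotation": [0, 0, 0]}, {"offset": [-12, 0, 12], "rotation": [0, 0, 0]}, {"offset": [-8, 0, 8], "rotation": [0, 0, 0]}, {"offset": [-4, 0, 4], "rotation": [0, 0, 0]}, {"offset": [0, 0, 0], "rotation": [0, 0, 0]}, {"offset": [0, 0, 0], "rotation": [0, 0, 0]}]'

```text
clock: 23.6
eef_pos: [0.512, -0.3348, 0.1311]
orientation: [1.924, -1.626, 0.803]
force: [-0.8, -0.7, -0.2]
finger_gap: 0.0141
gripper_force: 63.0
```

```bash
python3 - <<'E'
from go import *
np.set_printoptions(suppress=True)
go([.511,-.334,.127],put(-1.4))
E
```

```text
t 23.6 pos [ 0.512  -0.3348  0.1311] q [-0.07  0.27 -0.75  1.26 -0.81 -0.79] F [-0.8 -0.7 -0.2] gap 0.0141
rot first deg [-0.1 -0.1 -0.2] then offset mm [-3.6  0.8  2.3]  | offset before rot [-3.6  0.8  2.3]
```

Emit:
step_arm --increments '[{"offset": [-2.5, 0, 2.5], "rotation": [0, 0, 0]}, {"offset": [0, 0, 0], "rotation": [0, 0, 0]}, {"offset": [0, 0, 0], "rotation": [0, 0, 0]}]'

```text
clock: 23.9
eef_pos: [0.5118, -0.3346, 0.1271]
orientation: [1.924, -1.626, 0.802]
force: [0.2, 0.1, -0.7]
finger_gap: 0.0139
gripper_force: 63.0
```

Emit:
step_arm --increments '[{"offset": [0, 0, 0], "rotation": [0, 0, 0]}, {"offset": [0, 0, 0], "rotation": [0, 0, 0]}, {"offset": [0, 0, 0], "rotation": [0, 0, 0]}, {"offset": [0, 0, 0], "rotation": [0, 0, 0]}, {"offset": [0, 0, 0], "rotation": [0, 0, 0]}, {"offset": [0, 0, 0], "rotation": [0, 0, 0]}]' --fingers 0.45

```text
clock: 24.5
eef_pos: [0.5116, -0.3347, 0.1269]
orientation: [1.924, -1.626, 0.802]
force: [-0.5, -0.1, 0.3]
finger_gap: 0.0383
gripper_force: 0.0
```

Emit:
step_arm --increments '[{"offset": [0, 0, -8], "rotation": [0, 0, 0]}, {"offset": [0, 0, -20], "rotation": [0, 0, 0]}, {"offset": [0, 0, -30], "rotation": [0, 0, 0]}, {"offset": [0, 0, -40], "rotation": [0, 0, 0]}, {"offset": [0, 0, -40], "rotation": [0, 0, 0]}, {"offset": [0, 0, 0], "rotation": [0, 0, 0]}]'

```text
clock: 25.1
eef_pos: [0.4975, -0.2349, 0.2286]
orientation: [1.929, -1.627, 0.811]
force: [0.9, -0.7, 0.6]
finger_gap: 0.0383
gripper_force: 0.0
```

```bash
python3 - <<'E'
from look import *
np.set_printoptions(suppress=True)
a=shot("scene")
t=[.664,-.003]
for n in(1.30,): go([.667,0,.12],pick(n+np.pi))
f=lambda i,n:cv2.resize(i,None,fx=n,fy=n,interpolation=cv2.INTER_CUBIC)
cv2.imwrite("pics/c8.png",f(a["img"][130:300,40:260],3)[:,:,::-1])
E
```

```text
t 25.15 pos [ 0.4964 -0.236   0.2263] q [ 0.25  0.12 -0.62  0.91 -1.11 -0.62] F [-0.6  0.4 -0.5] gap 0.0382
rot first deg [  -0.1  -26.  -160.3] then offset mm [ 268.3  101.2 -117.9]  | offset before rot [-220.  -207.7  -67.6]
```

View pics/c8.png

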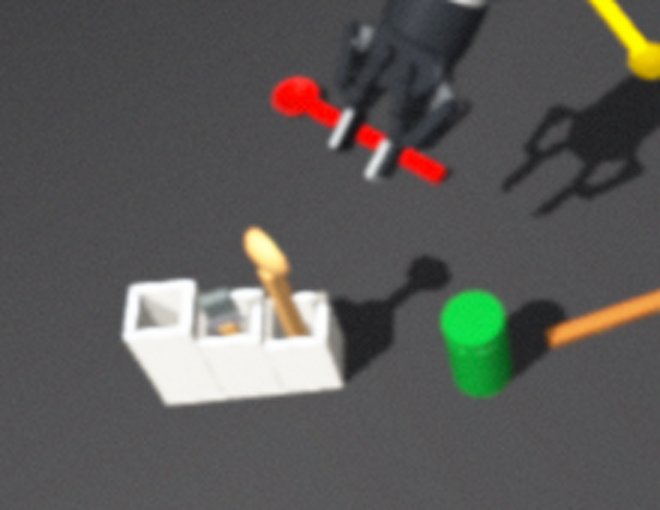

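The spoon stands in the low cell (tail side at (305,330), bowl at (265,250)) with the brush undisturbed. For the turner I'll check the wrist configurations, including joint 6.

```bash
cat > kin3.py <<'E'
from kin2 import *
def ang(q5,Rt): 
    v=chain(q5)[4].T@Rt[:,0];return np.arctan2(v[2],v[1])
# calibrate j6 = s*ang+c0 from known states
K=[([.25,.12,-.62,.91,-1.11],-.62,R.from_rotvec([1.929,-1.627,.811]).as_matrix()),([-.2393,.3022,-.1064,-.8358,-1.2702],.2886,np.c_[[-.1775,-.6828,-.7087],[-.9666,.2561,-.0046],[.1847,.6843,-.7054]]),
([.87,.45,.10,0,-1.23],-.83,R.from_rotvec([2.261,-2.18,0]).as_matrix()),([-.07,.27,-.75,1.26,-.81],-.79,R.from_rotvec([1.924,-1.626,.803]).as_matrix())]
w=lambda a:(a+np.pi)%(2*np.pi)-np.pi
SG,C0=min(((s,np.angle(np.mean([np.exp(1j*(j-s*ang(q,Rt))) for q,j,Rt in K]))) for s in(1,-1)),key=lambda p:sum(abs(w(j-p[0]*ang(q,Rt)-p[1])) for q,j,Rt in K))
def j6(q,Rt): return w(SG*ang(q,Rt)+C0)
if __name__=="__main__":
    np.set_printoptions(suppress=True)
    print("j6 cal",[round(w(j-j6(q,Rt)),3) for q,j,Rt in K])
    F=np.diag([-1,-1,1.])
    flip=lambda M,f:M@F if f else M
    for f in(0,1):
      for az in(-.1,.2,-1.4):
        q=np.array([.2,.3,-.1,.5,-1.2])
        P=[([.667,0,.2],pick(1.30+np.pi),0),([.667,0,.009],pick(1.30+np.pi),0),([.667,0,.25],pick(1.30+np.pi),0)]
        A0,A1=R.from_matrix(pick(1.30+np.pi)),R.from_matrix(put(az))
        rv=(A0.inv()*A1).as_rotvec()
        for u in np.linspace(.1,1,10): P.append((np.array([.667,0,.25])*(1-u)+np.array([.457,-.427,.32])*u,(A0*R.from_rotvec(rv*u)).as_matrix(),0))
        P.append(([.457,-.427,.155],put(az),0))
        print("flip",f,"az",az,"rot",np.degrees(rv).round(0))
        for i,(p,M,_) in enumerate(P):
            q,r=ik(np.array(p),M[:,2],q)
            if i in(0,1,2,5,7,9,12,13) or abs(r).max()>.01: print("  ",i,q.round(2),"j6",j6(q,flip(M,f)).round(2),"res",abs(r).max().round(3))
    go([.667,0,.2],pick(1.30+np.pi)); go([.667,0,.2],flip(pick(1.30+np.pi),1))
E
python3 kin3.py
```

```text
j6 cal [np.float64(-0.001), np.float64(-0.004), np.float64(-0.001), np.float64(0.006)]
flip 0 az -0.1 rot [-0. 74. 88.]
   0 [ 0.5   0.76  0.38  0.55 -1.77] j6 2.33 res 0.0
   1 [ 0.5   0.9   0.16  0.54 -1.46] j6 2.14 res 0.0
   2 [ 0.49  0.74  0.47  0.56 -1.86] j6 2.39 res 0.0
   5 [ 0.27  0.38  0.15  0.4  -1.49] j6 2.12 res 0.0
   7 [ 0.05  0.18  0.    0.27 -1.24] j6 2.06 res 0.0
   9 [-0.25  0.06 -0.05  0.03 -1.04] j6 2.14 res 0.0
   12 [-0.82  0.07  0.05 -0.59 -1.  ] j6 2.47 res 0.0
   13 [-0.86  0.2  -0.17 -0.8  -0.75] j6 2.82 res 0.0
flip 0 az 0.2 rot [-0. 80. 69.]
   0 [ 0.5   0.76  0.38  0.55 -1.77] j6 2.33 res 0.0
   1 [ 0.5   0.9   0.16  0.54 -1.46] j6 2.14 res 0.0
   2 [ 0.49  0.74  0.47  0.56 -1.86] j6 2.39 res 0.0
   5 [ 0.25  0.38  0.17  0.36 -1.5 ] j6 2.24 res 0.0
   7 [-0.    0.2   0.08  0.18 -1.29] j6 2.29 res 0.0
   9 [-0.34  0.13  0.1  -0.14 -1.19] j6 2.48 res 0.0
   12 [-0.94  0.2   0.25 -0.73 -1.31] j6 2.8 res 0.0
   13 [-0.97  0.32  0.01 -0.84 -1.07] j6 3.09 res 0.0
flip 0 az -1.4 rot [ -0.  25. 160.]
   0 [ 0.5   0.76  0.38  0.55 -1.77] j6 2.33 res 0.0
   1 [ 0
[... 1513 characters left out ...]
.11  0.56 -1.59] j6 -1.53 res 0.0
   7 [ 0.22  0.3  -0.1   0.62 -1.41] j6 -2.02 res 0.0
   9 [ 0.08  0.17 -0.28  0.72 -1.22] j6 -2.52 res 0.0
   12 [-0.2   0.06 -0.47  0.94 -0.96] j6 2.98 res 0.0
   13 [-0.35  0.18 -0.81  1.42 -0.67] j6 2.45 res 0.0
t 25.15 pos [ 0.4964 -0.236   0.2263] q [ 0.25  0.12 -0.62  0.91 -1.11 -0.62] F [-0.6  0.4 -0.5] gap 0.0382
rot first deg [  -0.1  -26.  -160.3] then offset mm [ 211.7  101.2 -174.5]  | offset before rot [-163.3 -208.3 -124.1]
t 25.15 pos [ 0.4964 -0.236   0.2263] q [ 0.25  0.12 -0.62  0.91 -1.11 -0.62] F [-0.6  0.4 -0.5] gap 0.0382
rot first deg [-18.3   0.   17.6] then offset mm [-211.7 -101.2 -174.5]  | offset before rot [-163.3 -208.3 -124.1]
```

Emit:
step_arm --increments '[{"offset": [-12, -15, -9], "rotation": [0, 0, 0]}, {"offset": [-23, -29.5, -17.5], "rotation": [0, 0, 0]}, {"offset": [-23, -29.5, -17.5], "rotation": [0, 0, 0]}, {"offset": [-23, -29.5, -17.5], "rotation": [0, 0, 0]}, {"offset": [-23, -29.5, -17.5], "rotation": [0, 0, 0]}, {"offset": [-23, -29.5, -17.5], "rotation": [0, 0, 0]}, {"offset": [-23, -29.5, -17.5], "rotation": [0, 0, 0]}, {"offset": [-13, -16, -10], "rotation": [0, 0, 0]}, {"offset": [0, 0, 0], "rotation": [-6.1, 0, 5.9]}, {"offset": [0, 0, 0], "rotation": [-6.1, 0, 5.9]}, {"offset": [0, 0, 0], "rotation": [-6.1, 0, 5.9]}, {"offset": [0, 0, 0], "rotation": [0, 0, 0]}]' --fingers 1

```text
clock: 26.35
eef_pos: [0.6669, -0.0045, 0.1928]
orientation: [1.469, -1.947, 0.603]
force: [0.5, 0.2, -1.0]
finger_gap: 0.0853
gripper_force: 0.0
```

```bash
python3 - <<'E'
from look import *
np.set_printoptions(suppress=True)
F=np.diag([-1,-1,1.])
b=shot("top")
w=shot("wrist")
for p in(w,b):
    for m in masks_of("turner",p)[:2]:
        ys,xs=np.nonzero(m["pixels"])
        print(round(m["conf"],2),np.round(m["point"]),fit([(p,m["pixels"])],turner,[.665,-.003,1.3]))
go([.667,0,.12],pick(1.30+np.pi)@F)
E
```

```text
0.77 [263. 254.] (array([0.6714, 0.0233, 1.305 ]), np.float64(0.695))
0.66 [149. 285.] (array([ 0.6638, -0.0021,  1.295 ]), np.float64(1.478))
0.47 [199. 419.] (array([0.6629, 0.0023, 1.5395]), np.float64(4.27))
t 26.55 pos [ 0.6654 -0.0038  0.1969] q [ 0.49  0.77  0.39  0.55 -1.77 -0.81] F [-0.5  0.8  1.4] gap 0.0857
rot first deg [ 0.3 -0.2  0.1] then offset mm [-57.2  -0.5  51.5]  | offset before rot [-57.4  -0.8  51.3]
```

```bash
python3 - <<'E'
from look import *
np.set_printoptions(suppress=True)
w=shot("wrist");im=w["img"].astype(int)
o=((im[:,:,0]-im[:,:,2])>45).astype(np.uint8)
best=None
q=[.6655,-.0035,1.30]
hb=[turner[0]]
s=sil(w,hb,q);ys,xs=np.nonzero(s);print("pred handle rows",ys.min(),ys.max(),"cols",xs.min(),xs.max())
near=cv2.dilate(s,np.ones((41,41)));m=o&near
ys,xs=np.nonzero(m);print("orange rows",ys.min(),ys.max(),"cols",xs.min(),xs.max(),len(ys),s.sum())
for r in range(ys.min(),ys.max(),12): print(r,xs[ys==r].mean().round(1) if (ys==r).any() else None,(np.nonzero(s[r])[0].mean().round(1) if s[r].any() else None),end=" | ")
print(fit([(w,m)],hb,q))
E
```

```text
pred handle rows 186 340 cols 246 261
orange rows 185 327 cols 248 262 1900 2187
185 253.5 None | 197 253.5 253.5 | 209 253.5 254.0 | 221 254.0 254.0 | 233 254.0 253.5 | 245 254.0 253.5 | 257 254.0 253.5 | 269 254.5 253.5 | 281 254.5 253.5 | 293 254.5 254.0 | 305 254.5 254.0 | 317 255.0 254.0 | (array([ 0.6611, -0.0164,  1.3109]), np.float64(0.063))
```

```bash
python3 - <<'E'
from go import *
np.set_printoptions(suppress=True)
F=np.diag([-1,-1,1.])
go([.6676,.0042,.009],pick(1.302+np.pi)@F)
E
```

```text
t 26.6 pos [ 0.6653 -0.0036  0.1974] q [ 0.49  0.77  0.39  0.55 -1.77 -0.81] F [-0.1 -0.9 -0.5] gap 0.0856
rot first deg [ 0.4 -0.1 -0. ] then offset mm [-138.9   -0.1  127.5]  | offset before rot [-139.2   -0.8  127.2]
```

Emit:
step_arm --increments '[{"offset": [-15, 0, 13.5], "rotation": [0, 0, 0]}, {"offset": [-25, 0, 23], "rotation": [0, 0, 0]}, {"offset": [-25, 0, 23], "rotation": [0, 0, 0]}, {"offset": [-25, 0, 23], "rotation": [0, 0, 0]}, {"offset": [-22, 0, 20], "rotation": [0, 0, 0]}, {"offset": [-14, 0, 13], "rotation": [0, 0, 0]}, {"offset": [-6, 0, 6], "rotation": [0, 0, 0]}, {"offset": [-3, 0, 2.5], "rotation": [0, 0, 0]}, {"offset": [0, 0, 0], "rotation": [0, 0, 0]}, {"offset": [0, 0, 0], "rotation": [0, 0, 0]}]'

```text
clock: 27.6
eef_pos: [0.668, 0.0042, 0.0152]
orientation: [1.476, -1.949, 0.61]
force: [0.9, -0.3, 0.5]
finger_gap: 0.0853
gripper_force: 0.0
```

```bash
python3 - <<'E'
from go import *
np.set_printoptions(suppress=True)
F=np.diag([-1,-1,1.])
go([.6676,.0042,.0085],pick(1.302+np.pi)@F)
E
```

```text
t 27.6 pos [0.668  0.0042 0.0152] q [ 0.5   0.91  0.21  0.53 -1.5  -0.99] F [ 0.9 -0.3  0.5] gap 0.0853
rot first deg [ 0.3 -0.  -0.2] then offset mm [-4.7  0.4  4.9]  | offset before rot [-4.7  0.4  4.9]
```

Emit:
step_arm --increments '[{"offset": [-3, 0, 3], "rotation": [0, 0, 0]}, {"offset": [-1, 0, 1], "rotation": [0, 0, 0]}, {"offset": [0, 0, 0], "rotation": [0, 0, 0]}, {"offset": [0, 0, 0], "rotation": [0, 0, 0]}]'

```text
clock: 28.0
eef_pos: [0.6673, 0.0039, 0.0082]
orientation: [1.475, -1.947, 0.609]
force: [0.0, -0.0, -0.7]
finger_gap: 0.0854
gripper_force: 0.0
```

Emit:
step_arm --increments '[{"offset": [0, 0, 0], "rotation": [0, 0, 0]}, {"offset": [0, 0, 0], "rotation": [0, 0, 0]}, {"offset": [0, 0, 0], "rotation": [0, 0, 0]}, {"offset": [0, 0, 0], "rotation": [0, 0, 0]}, {"offset": [0, 0, 0], "rotation": [0, 0, 0]}, {"offset": [0, 0, 0], "rotation": [0, 0, 0]}, {"offset": [0, 0, 0], "rotation": [0, 0, 0]}, {"offset": [0, 0, 0], "rotation": [0, 0, 0]}, {"offset": [0, 0, 0], "rotation": [0, 0, 0]}, {"offset": [0, 0, 0], "rotation": [0, 0, 0]}]' --fingers 0

```text
clock: 29.0
eef_pos: [0.6674, 0.004, 0.0083]
orientation: [1.476, -1.947, 0.609]
force: [-1.1, 0.5, 1.4]
finger_gap: 0.0142
gripper_force: 60.3
```

Emit:
step_arm --increments '[{"offset": [10, 0, -10], "rotation": [0, 0, 0]}, {"offset": [20, 0, -20], "rotation": [0, 0, 0]}, {"offset": [28, 0, -28], "rotation": [0, 0, 0]}, {"offset": [30, 0, -30], "rotation": [0, 0, 0]}, {"offset": [30, 0, -30], "rotation": [0, 0, 0]}, {"offset": [28, 0, -28], "rotation": [0, 0, 0]}, {"offset": [25, 0, -25], "rotation": [0, 0, 0]}, {"offset": [0, 0, 0], "rotation": [0, 0, 0]}, {"offset": [0, 0, 0], "rotation": [0, 0, 0]}]'

```text
clock: 29.9
eef_pos: [0.6682, 0.0043, 0.2509]
orientation: [1.476, -1.95, 0.608]
force: [0.1, 0.3, -1.8]
finger_gap: 0.0143
gripper_force: 60.1
```

```bash
python3 - <<'E'
from go import *
np.set_printoptions(suppress=True)
F=np.diag([-1,-1,1.])
go([.457,-.427,.32],put(-.1)@F)
E
```

```text
t 29.9 pos [0.6682 0.0043 0.2509] q [ 0.5   0.76  0.52  0.56 -1.88 -0.75] F [ 0.1  0.3 -1.8] gap 0.0143
rot first deg [  0.2 -73.8  87.4] then offset mm [  69.3 -450.2 -167. ]  | offset before rot [383.   86.  285.1]
```

Emit:
step_arm --increments '[{"offset": [0, 0, 0], "rotation": [0, -5.27, 6.24]}, {"offset": [0, 0, 0], "rotation": [0, -5.27, 6.24]}, {"offset": [0, 0, 0], "rotation": [0, -5.27, 6.24]}, {"offset": [0, 0, 0], "rotation": [0, -5.27, 6.24]}, {"offset": [0, 0, 0], "rotation": [0, -5.27, 6.24]}, {"offset": [0, 0, 0], "rotation": [0, -5.27, 6.24]}, {"offset": [0, 0, 0], "rotation": [0, -5.27, 6.24]}, {"offset": [0, 0, 0], "rotation": [0, 0, 0]}, {"offset": [0, 0, 0], "rotation": [0, 0, 0]}]'

```text
clock: 30.8
eef_pos: [0.6671, 0.0036, 0.2493]
orientation: [-0.895, 2.895, -0.435]
force: [0.7, 0.5, -1.2]
finger_gap: 0.014
gripper_force: 60.0
```

```bash
python3 - <<'E'
from go import *
np.set_printoptions(suppress=True)
F=np.diag([-1,-1,1.])
M=R.from_rotvec(observe()["orientation"]).as_matrix();print("tail dir",(M@[.707,0,.707]).round(2))
go([.457,-.427,.33],put(-.1)@F)
E
```

```text
tail dir [-0.47 -0.57 -0.67]
t 30.8 pos [0.6671 0.0036 0.2493] q [ 0.39  0.39  0.19  0.3  -1.33 -1.43] F [ 0.7  0.5 -1.2] gap 0.014
rot first deg [  0.1 -37.3  43.8] then offset mm [  60.4 -449.5 -174.5]  | offset before rot [ 416.8 -249.7   -5.2]
```

Emit:
step_arm --increments '[{"offset": [22, -13, -0.4], "rotation": [0, 0, 0]}, {"offset": [37, -22, -0.4], "rotation": [0, 0, 0]}, {"offset": [39, -23.5, -0.5], "rotation": [0, 0, 0]}, {"offset": [39, -23.5, -0.5], "rotation": [0, 0, 0]}, {"offset": [39, -23.5, -0.5], "rotation": [0, 0, 0]}, {"offset": [39, -23.5, -0.5], "rotation": [0, 0, 0]}, {"offset": [39, -23.5, -0.5], "rotation": [0, 0, 0]}, {"offset": [39, -23.5, -0.5], "rotation": [0, 0, 0]}, {"offset": [39, -23.5, -0.5], "rotation": [0, 0, 0]}, {"offset": [39, -23, -0.5], "rotation": [0, 0, 0]}, {"offset": [30, -17, -0.4], "rotation": [0, 0, 0]}, {"offset": [16, -10, 0], "rotation": [0, 0, 0]}]'

```text
clock: 32.0
eef_pos: [0.4564, -0.4285, 0.3287]
orientation: [-0.894, 2.896, -0.432]
force: [1.0, 0.5, -0.8]
finger_gap: 0.0143
gripper_force: 60.0
```

Emit:
step_arm --increments '[{"offset": [0, 0, 0], "rotation": [0, -5.33, 6.26]}, {"offset": [0, 0, 0], "rotation": [0, -5.33, 6.26]}, {"offset": [0, 0, 0], "rotation": [0, -5.33, 6.26]}, {"offset": [0, 0, 0], "rotation": [0, -5.33, 6.26]}, {"offset": [0, 0, 0], "rotation": [0, -5.33, 6.26]}, {"offset": [0, 0, 0], "rotation": [0, -5.33, 6.26]}, {"offset": [0, 0, 0], "rotation": [0, -5.33, 6.26]}, {"offset": [0, 0, 0], "rotation": [0, 0, 0]}, {"offset": [0, 0, 0], "rotation": [0, 0, 0]}]'

```text
clock: 32.9
eef_pos: [0.4572, -0.4269, 0.3284]
orientation: [0.116, 2.355, -0.046]
force: [0.1, -0.1, 0.2]
finger_gap: 0.0144
gripper_force: 60.0
```

```bash
cat > chk.py <<'E'
from look import *
np.set_printoptions(suppress=True)
F=np.diag([-1,-1,1.])
go([.457,-.427,.32],put(-.1)@F)
a=shot("scene");s=observe();p=s["eef_pos"];M=R.from_rotvec(s["orientation"]).as_matrix();t=M@[.707,0,.707]
print("tail dir",t.round(3))
L=proj(a,[p+t*u for u in np.linspace(.05,.148,8)]);print("pred handle centre px",L.round(1).tolist())
im=a["img"].astype(int);o=(im[:,:,0]-im[:,:,2])>45
for r in range(int(L[0,1]),int(L[-1,1])+6,3):
    c=int(round(np.interp(r,L[:,1],L[:,0])));x=np.nonzero(o[r,c-12:c+13])[0]
    print(r,(x.mean()+c-12).round(1) if len(x) else None,len(x),end=" | ")
E
python3 chk.py
```

```text
t 32.9 pos [ 0.4572 -0.4269  0.3284] q [-0.81  0.06  0.06 -0.58 -1.01 -0.69] F [ 0.1 -0.1  0.2] gap 0.0144
rot first deg [ 0.1 -0.1  0. ] then offset mm [ 6.  -0.1  5.8]  | offset before rot [ 6.  -0.1  5.8]
tail dir [-0.     0.001 -1.   ]
pred handle centre px [[74.1, 200.6], [76.0, 203.9], [77.9, 207.1], [79.7, 210.3], [81.5, 213.3], [83.2, 216.4], [85.0, 219.3], [86.7, 222.2]]
200 73.0 9 | 203 74.5 10 | 206 76.0 9 | 209 78.0 9 | 212 80.0 9 | 215 81.5 8 | 218 83.0 9 | 221 85.0 9 | 224 85.0 5 | 227 None 0 |
```

Emit:
step_arm --increments '[{"offset": [12, 0, 12], "rotation": [0, 0, 0]}, {"offset": [18, 0, 18], "rotation": [0, 0, 0]}, {"offset": [18, 0, 18], "rotation": [0, 0, 0]}, {"offset": [18, 0, 18], "rotation": [0, 0, 0]}, {"offset": [18, 0, 18], "rotation": [0, 0, 0]}, {"offset": [15, 0, 15], "rotation": [0, 0, 0]}, {"offset": [10, 0, 10], "rotation": [0, 0, 0]}, {"offset": [6, 0, 6], "rotation": [0, 0, 0]}, {"offset": [3, 0, 3], "rotation": [0, 0, 0]}, {"offset": [0, 0, 0], "rotation": [0, 0, 0]}, {"offset": [0, 0, 0], "rotation": [0, 0, 0]}]'

```text
clock: 34.05
eef_pos: [0.4583, -0.4263, 0.1635]
orientation: [0.117, 2.35, -0.047]
force: [-0.2, -0.3, -1.1]
finger_gap: 0.0143
gripper_force: 60.0
```

```bash
python3 - <<'E'
from go import *
np.set_printoptions(suppress=True)
go([.457,-.427,.155],put(-.1)@np.diag([-1,-1,1.]))
E
```

```text
t 34.05 pos [ 0.4583 -0.4263  0.1635] q [-0.86  0.19 -0.16 -0.79 -0.76 -0.35] F [-0.2 -0.3 -1.1] gap 0.0143
rot first deg [0.1 0.2 0. ] then offset mm [ 6.9 -0.8  5.1]  | offset before rot [ 6.9 -0.8  5.1]
```

Emit:
step_arm --increments '[{"offset": [3.5, 0, 3.5], "rotation": [0, 0, 0]}, {"offset": [0, 0, 0], "rotation": [0, 0, 0]}, {"offset": [0, 0, 0], "rotation": [0, 0, 0]}]'

```text
clock: 34.35
eef_pos: [0.4579, -0.4261, 0.1579]
orientation: [0.118, 2.351, -0.046]
force: [-0.8, -0.6, -0.2]
finger_gap: 0.0145
gripper_force: 60.0
```

Emit:
step_arm --increments '[{"offset": [0, 0, 0], "rotation": [0, 0, 0]}, {"offset": [0, 0, 0], "rotation": [0, 0, 0]}, {"offset": [0, 0, 0], "rotation": [0, 0, 0]}, {"offset": [0, 0, 0], "rotation": [0, 0, 0]}, {"offset": [0, 0, 0], "rotation": [0, 0, 0]}, {"offset": [0, 0, 0], "rotation": [0, 0, 0]}]' --fingers 0.45

```text
clock: 34.95
eef_pos: [0.458, -0.4261, 0.1578]
orientation: [0.118, 2.351, -0.046]
force: [-0.5, 0.1, 1.1]
finger_gap: 0.0386
gripper_force: 0.0
```

Emit:
step_arm --increments '[{"offset": [0, 0, -8], "rotation": [0, 0, 0]}, {"offset": [0, 0, -20], "rotation": [0, 0, 0]}, {"offset": [0, 0, -30], "rotation": [0, 0, 0]}, {"offset": [0, 0, -40], "rotation": [0, 0, 0]}, {"offset": [0, 0, -40], "rotation": [0, 0, 0]}, {"offset": [0, 0, 0], "rotation": [0, 0, 0]}, {"offset": [0, 0, 0], "rotation": [0, 0, 0]}, {"offset": [0, 0, 0], "rotation": [0, 0, 0]}, {"offset": [0, 0, 0], "rotation": [0, 0, 0]}]'

```text
clock: 35.85
eef_pos: [0.3608, -0.4161, 0.2539]
orientation: [0.118, 2.352, -0.044]
force: [0.5, -0.6, 0.4]
finger_gap: 0.0387
gripper_force: 0.0
```

```bash
python3 - <<'E'
from look import *
a=shot("scene");im=a["img"].astype(int)
print(observe()["eef_pos"].round(3),observe()["force"].round(1))
def col(r0,r1,c0,c1,thr=45):
    o=(im[:,:,0]-im[:,:,2])>thr
    ys,xs=np.nonzero(o[r0:r1,c0:c1]);ys+=r0;xs+=c0
    print([(r,xs[ys==r].mean().round(1),int((ys==r).sum())) for r in range(ys.min(),ys.max()+1,4) if (ys==r).any()])
col(150,260,80,112);col(195,250,112,160)
u=lambda x:proj(a,x).round(1).tolist()
print("vertical pred turner z=.195(handle top),.15,.13",u([[.457,-.427,.195],[.457,-.427,.15],[.457,-.427,.13]]),"top .271",u([[.457,-.427,.271]]))
print("spoon pred bowl, z.18,.09",u([[.511,-.334,.2],[.511,-.334,.18],[.511,-.334,.09]]))
for n in("turner","spoon","brush","canister","mill"):
    for m in masks_of(n,a)[:5]:
        ys,xs=np.nonzero(m["pixels"]);print(n,round(m["conf"],2),"cols",xs.min(),xs.max(),"rows",ys.min(),ys.max())
print("canister lids pred",u([[.5065,.361,.15]]))
E
```

```text
[ 0.361 -0.416  0.254] [-0.4 -0.2 -1.3]
[(219, np.float64(88.5), 2), (223, np.float64(87.0), 9), (227, np.float64(89.0), 7), (231, np.float64(91.0), 7), (235, np.float64(93.5), 8)]
[(206, np.float64(123.0), 3), (210, np.float64(125.0), 10), (214, np.float64(127.5), 16), (218, np.float64(130.0), 13), (222, np.float64(129.5), 10), (226, np.float64(132.0), 9), (230, np.float64(133.5), 8), (234, np.float64(134.5), 8), (238, np.float64(129.5), 14), (242, np.float64(136.0), 1)]
vertical pred turner z=.195(handle top),.15,.13 [[84.7, 219.2], [90.0, 228.3], [92.2, 232.1]] top .271 [[74.9, 202.4]]
spoon pred bowl, z.18,.09 [[128.2, 213.9], [129.9, 218.0], [137.2, 235.4]]
turner 0.69 cols 63 99 rows 197 239
turner 0.51 cols 291 354 rows 122 163
spoon 0.71 cols 131 188 rows 156 191
spoon 0.57 cols 120 141 rows 208 242
spoon 0.53 cols 226 263 rows 114 155
brush 0.57 cols 106 119 rows 227 241
canister 0.91 cols 187 209 rows 228 261
canister 0.63 cols 82 154 rows 224 263
canister 0.61 cols 319 336 rows 104 137
mill 0.76 cols 268 286 rows 239 272
canister lids pred [[328.6, 109.5]]
```

```bash
python3 -c "
from rig import *
print(sign_off())"
```

```text
the job is handed in; nothing more can be done
None
```

I handed the job in after about 36 s of the 70 s. The last camera measurements put the turner in the tall compartment, the spoon in the low one and the canister upright in the gap; the brush, mill and other canisters look untouched, but no verdict came back.

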